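# Build a stepped hub in the toggle-clamp jig

### The job

Move the tin that was left in the jig into the grey tray, lay the spindle plate in the jig's nest with its spindle at the end away from the clamp, and swing the toggle clamp shut onto the plate. Keeping it clamped, thread all the collars there are down the spindle one by one, largest first and smallest last, each fully home; then swing the clamp back fully open, leaving the finished hub lying in the nest. Leave the jar and the tape core where they are.

Things in the scene. Friction and masses are not known exactly. Their poses are not given: they have to be found in the camera images.
- jig: Assembly jig: plywood board 270 x 130 x 18 mm fixed to the table; clamp at one end, nest at the other. Origin on the table, x along the board from clamp to nest, z up; board x = -0.105 to 0.165, y = +-0.065. Rails 6 mm high on the board frame the nest: a space 116 x 66 mm, centre at x = 0.08, where the 110 x 60 mm plate lies flat with 3 mm play all round.
- nest (a point): Point on the jig where the foot of the spindle (point seat) must come, 28 mm above the table, 10 mm above the board. Axes as the jig's: x points away from the clamp, z up. The shut clamp's rubber foot (18 mm across) presses on the plate at x = -0.065 of this frame.
- pivot (a point): Hinge axis of the toggle clamp, fixed on the jig, 63 mm above the table, at x = -0.150 of the nest frame; axes as the jig's (x towards the nest, z up), the hinge axis is y. The bracket round it is 33 mm wide (y), 50 mm long and reaches 7 mm above this point.
- clamp (a joint): Toggle clamp angle. 0: bar level, foot just on the loaded plate, handle upright. 1.7: fully open, bar upright leaning slightly back, handle level, pointing away from the nest. Over-centre: its own weight (0.8 kg) swings it to the nearer end (shut below about 0.8, open above), where it stays. A push of 3 to 5 N past the middle does it: push the upright bar towards the nest to shut, the upright handle back to open. -0.06 with no plate.
- bar_end (a point): End of the clamp's steel bar, on its centre line, 95 mm from the pivot. The bar is 18 mm wide and 14 mm thick; its rubber foot hangs 35 mm below it, 85 mm from the pivot.
- grip_end (a point): End of the clamp's round black handle, on its axis, 115 mm from the pivot; the handle is 20 mm thick and stands at a right angle to the bar, rigidly joined to it.
- seat (a point): Foot of the spindle on the loose spindle plate: on the plate's top face, on the spindle's axis. Steel plate 110 x 60 x 10 mm, about 0.35 kg; round steel spindle 12 mm thick, 62 mm tall above the plate (top 6 mm tapered), 25 mm off the plate's centre towards +x of this frame (plate x = -0.080 to 0.030, y = +-0.030); z up. It can be lifted by the spindle.
- tin_mid (a point): Centre of a closed paper-labelled tin, 48 mm across, 64 mm tall, about 0.15 kg, z along its axis; it starts standing on the board in the jig's nest, in the way.
- tray_in (a point): Centre of the inner floor (4 mm above the table) of a fixed grey open tray, 140 x 140 mm outside, walls 4 mm thick and 30 mm high; x and y along its sides.
- collar1_mid (a point): Centre of the largest metal collar, a flat ring 60 mm across, 12 mm thick, with a 16 mm bore; z along its axis. Starts flat on the table. Absent in some runs.
- collar2_mid (a point): Centre of the second largest metal collar, a flat ring 53 mm across, 12 mm thick, with a 16 mm bore; z along its axis. Starts flat on the table. Absent in some runs.
- collar3_mid (a point): Centre of the middle-sized metal collar, a flat ring 46 mm across, 12 mm thick, with a 16 mm bore; z along its axis. Starts flat on the table. Absent in some runs.
- collar4_mid (a point): Centre of the second smallest metal collar, a flat ring 39 mm across, 12 mm thick, with a 16 mm bore; z along its axis. Starts flat on the table. Absent in some runs.
- collar5_mid (a point): Centre of the smallest metal collar, a flat ring 32 mm across, 12 mm thick, with a 16 mm bore; z along its axis. Starts flat on the table. Absent in some runs.
- jar: Bystander: glass jar with steel cap, 60 mm across, 75 mm tall; origin at its underside.
- tape: Bystander: cardboard tape core lying flat, 90 mm across, 24 mm high; origin at its underside.
Things that resemble listed ones, but are neither listed nor needed, are in the scene too. What is shaped like the part that bears tin_mid but purple is not meant.

How it is judged (in metres and radians):
On the way, in this order (a step that is already met when the one before it is completed fails the run):
1. the tin is in the tray (x of tin_mid in the frame of tray_in between -0.055 and 0.055 m and y of tin_mid in the frame of tray_in between -0.055 and 0.055 m and z of tin_mid in the frame of tray_in below 0.045 m), for 0.2 s.
2. the spindle plate lies flat in the nest, spindle at the end away from the clamp (horizontal distance between seat and nest below 0.007 m and distance between seat and nest below 0.008 m and angle between the x axis of seat and the x axis of nest, either way round below 0.12 rad and angle between seat's own z axis and vertical below 0.05 rad), for 0.2 s.
3. the clamp is shut and presses on the plate (all of step 2 and value of joint clamp below 0.1 rad and contact force between clamp and plate above 0.5 N), for 0.3 s.
4. the largest collar (if present) is down on the spindle, with the clamp shut (its bar end near) (horizontal distance between collar1_mid and seat below 0.005 m and z of collar1_mid in the frame of seat between 0.003 and 0.009 m and distance between collar1_mid and bar_end below 0.08 m), for 0.2 s.
5. the second largest collar (if present) is down on the spindle, with the clamp shut (its bar end near) (horizontal distance between collar2_mid and seat below 0.005 m and z of collar2_mid in the frame of seat between 0.003 and 0.021 m and distance between collar2_mid and bar_end below 0.08 m), for 0.2 s.
6. the middle-sized collar (if present) is down on the spindle, with the clamp shut (its bar end near) (horizontal distance between collar3_mid and seat below 0.005 m and z of collar3_mid in the frame of seat between 0.003 and 0.033 m and distance between collar3_mid and bar_end below 0.08 m), for 0.2 s.
7. the second smallest collar (if present) is down on the spindle, with the clamp shut (its bar end near) (horizontal distance between collar4_mid and seat below 0.005 m and z of collar4_mid in the frame of seat between 0.003 and 0.045 m and distance between collar4_mid and bar_end below 0.08 m), for 0.2 s.
8. the smallest collar (if present) is down on the spindle, with the clamp shut (its bar end near) (horizontal distance between collar5_mid and seat below 0.005 m and z of collar5_mid in the frame of seat between 0.003 and 0.057 m and distance between collar5_mid and bar_end below 0.08 m), for 0.2 s.
9. the clamp is swung back open (value of joint clamp above 1.5 rad), for 0.2 s.
At the end, for the whole second after the job is handed in: The tin is in the tray (standing or lying); the plate lies flat in the nest, its spindle within 7 mm of its place; every collar present is on the spindle, flat, within 3 mm of fully home, largest lowest; the clamp is open (above 1.5 rad); all is at rest (all of step 1 and all of step 2 and horizontal distance between each of collar1_mid, collar2_mid, collar3_mid, collar4_mid, collar5_mid and seat below 0.005 m and z of collar1_mid in the frame of seat between 0.003 and 0.009 m and angle between collar1_mid's own x axis and vertical between 1.47 and 1.67 rad and linear speed of each of collar1, collar2, collar3, collar4, collar5, plate, tin below 0.02 m/s and (z of collar2_mid in the frame of seat between 0.003 and 0.009 m or z of collar2_mid in the frame of seat between 0.015 and 0.021 m) and angle between collar2_mid's own x axis and vertical between 1.47 and 1.67 rad and (z of collar3_mid in the frame of seat between 0.003 and 0.009 m or z of collar3_mid in the frame of seat between 0.015 and 0.021 m or z of collar3_mid in the frame of seat between 0.027 and 0.033 m) and angle between collar3_mid's own x axis and vertical between 1.47 and 1.67 rad and (z of collar4_mid in the frame of seat between 0.003 and 0.009 m or z of collar4_mid in the frame of seat between 0.015 and 0.021 m or z of collar4_mid in the frame of seat between 0.027 and 0.033 m or z of collar4_mid in the frame of seat between 0.039 and 0.045 m) and angle between collar4_mid's own x axis and vertical between 1.47 and 1.67 rad and (z of collar5_mid in the frame of seat between 0.003 and 0.009 m or z of collar5_mid in the frame of seat between 0.015 and 0.021 m or z of collar5_mid in the frame of seat between 0.027 and 0.033 m or z of collar5_mid in the frame of seat between 0.039 and 0.045 m or z of collar5_mid in the frame of seat between 0.051 and 0.057 m) and angle between collar5_mid's own x axis and vertical between 1.47 and 1.67 rad and value of joint clamp above 1.5 rad); the robot touches nothing.
It fails at once if a bystander is pushed away (more than 40 mm) (distance of any of jar, tape from where it was at the start of the episode above 0.04 m).
Of collar1, collar2, collar3, collar4, collar5 only 3 to 5 are there at a start; the rules pass over those that are not, and their reading is None.
At some moment in a run one of collar1, collar2, collar3, collar4, collar5 may be knocked a few centimetres aside while the robot is not near it.
Once in a run the grip may slacken for a moment while it holds something.
It also fails if it takes over 208 s, if anything falls off the work surface, if the arm or the gripper's body presses on something with over 40 N, if the wrist force passes 120 N, or if a joint passes its speed limit or range.

### The arm

A 6-joint arm with a two-finger parallel gripper is mounted at the origin on the work surface. World frame = base frame: x ahead of the robot, y to its left, z up, the work surface at z = 0. Lengths are in mm, angles in rad, forces in N, time in s.
With the tool pointing down it reaches from about 350 to 775 mm from the base axis. Payload 7.3 kg.
Tool frame: the origin (TCP) lies on the front face of the gripper's body, between the roots of the fingers; the fingertips stand 66 mm ahead of it and the grasp point (between the pads) lies 47 mm ahead of it (bot.tip_extent is the distance from the TCP to the fingertips, in mm); z points along the fingers, y is the line along which they close (so a half turn about z gives the same grasp; the last joint's range is limited). The gripper opens to 92 mm and grips with 3 to 60 N. Pads are 19 mm wide; open, the fingers measure 130 mm over their backs; the gripper's body (75 mm by 190 mm) begins 47 mm behind the grasp point.
Start: joints at [0.957, 0.342, 1.524, -0, 1.275, -0.146], TCP at [236.721, 468.617, 292.241] pointing down, gripper open.
Joint ranges: [-2.53, 2.53], [-0.77, 2.02], [0.04, 2.7], [-1, 4.14], [0.28, 2.66], [-3.11, 3.11]. Speed limits (rad/s): [2.57, 2.57, 3.14, 3.14, 3.14, 3.14].

### API

Orientations are given as [roll, pitch, yaw] about the fixed x, y, z axes, in that order (R = Rz(yaw) Ry(pitch) Rx(roll)).
In Python, from plant import readout, viewer, order, bot gives the robot as it stands.
- The arm moves only by the shell command python3 -m creep 'ROWS'. ROWS is text: rows parted by semicolons, each of 7 numbers parted by spaces: the shift along the world's x, y, z in m, then the turn, a rotation vector about the world's x, y, z in rad, then the opening in per cent of the stroke, from 0 (shut) to 100 (fully open). A call has 1 to 8 rows; each row shifts and turns the commanded pose from where the row before left it; what a row does not reach is not made up. A row lasts 1/12 s, in which the tool goes at most 41.7 mm and 7.16 degrees, less where a joint would pass 70% of its speed; a pose out of reach is approached as far as the arm can. A call is refused whole if a number of a shift passes 0.0417 or a number of a turn 0.125, either way. A call with a gripper value outside its range is refused whole. The fingers move at their own pace and stop on an object; the grip force is fixed at half the most. Time passes only in rows, so rows that do not move let the fingers close. It gives the time, the measured TCP pose, the force, the opening and the grip force at its end, in the units of the state.
- readout.get_obs(): the state, without advancing time (a new reading comes with each control period).
- viewer.capture(name): name is "scene" or "top"; returns the picture (400x640x3 uint8, red, green, blue); there is no depth.
- viewer.camera_info(name): a dict with "fx", "fy", "cx", "cy" (pixels), "origin" and "rotation" of the camera in the world. Camera axes: x right, y up, looking along -z (the intrinsics and any distortion apply to the point x, -y, -z); pixel columns grow to the right and rows downward; lengths in mm; the calibration is good to about 2 mm. A picture is of the moment at which its call begins. camera_info takes no time and is no camera call.
- order.close_job(): hands the job in; it is judged then, once.
The state is a dict: "time": time; "joint_positions": joint angles; "dq": joint speeds; "tau": joint torques, N m; "tool_pos": TCP position; "tcp_rot": TCP orientation; "contact_force": force on the tool from outside, world axes, zero at the start; "moment": the same for the moment, N m; "grip_width": finger opening in mm; "finger_force": force on a finger pad.
Only numpy, scipy, OpenCV 4.12 (cv2) and the standard library are available. Lean on these libraries where they do the work, as an engineer would, in place of code of your own. Each camera call takes 0.05 s, during which the arm holds its last target. There are 200 camera calls.

## Working session

There is one attempt and no reset: what is moved stays moved. The work goes in short steps, Python scripts to look and compute and a shell command to move; the robot and the scene stay as the last step left them, time stands still between calls to the robot, and variables do not carry over. Pictures are saved under pics/ and viewed, at most 14 in all, crops included, and the job is handed in when it is done.

```bash
ls; mkdir -p pics; python3 - <<'E'
from plant import readout, viewer, order, bot
import cv2
for n in("scene","top"):
    im=viewer.capture(n); cv2.imwrite(f"pics/{n}0.png",im[:,:,::-1]); print(viewer.camera_info(n))
print(readout.get_obs())
E
```

```text
pics
{'fx': 397.9906448056123, 'fy': 397.9906448056123, 'cx': 319.0383055464447, 'cy': 200.72273452284117, 'origin': array([ 783.83035647, -441.03321252,  846.88845019]), 'rotation': array([ 0.61881256, -0.0063286 ,  0.49875772])}
{'fx': 374.67110826863757, 'fy': 374.67110826863757, 'cx': 318.4415299629012, 'cy': 203.69832576458938, 'origin': array([ 414.77102393,    8.10259353, 1084.54503064]), 'rotation': array([ 0.11671173, -0.00923014, -1.5520972 ])}
{'time': 0.1, 'joint_positions': array([ 9.56970138e-01,  3.42676537e-01,  1.52488226e+00, -3.20792520e-05,
        1.27539948e+00, -1.46002404e-01]), 'dq': array([ 4.98012231e-04, -2.85818598e-03, -3.84645694e-03,  1.49283261e-03,
        8.31268890e-05,  1.43911422e-03]), 'tau': array([ 8.08079312e-04, -4.32002378e+01, -2.44694924e+01,  7.17462623e-02,
        5.26014017e-02, -1.84325148e-05]), 'tool_pos': array([236.58446779, 468.38287859, 291.61589816]), 'tcp_rot': array([-3.14023710e+00, -1.68325952e-04,  2.67377811e+00]), 'contact_force': array([-0.61088592, -0.40739918,  0.50230563]), 'moment': array([-0.04253757,  0.00569042, -0.03801799]), 'finger_force': 0.0, 'grip_width': 91.93271242105223}
```

View pics/top0.png

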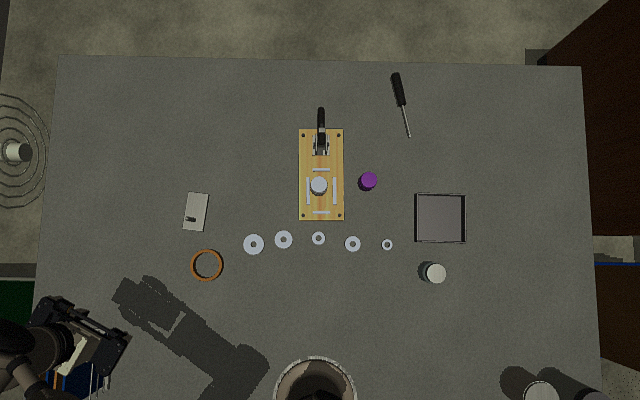

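View pics/scene0.png

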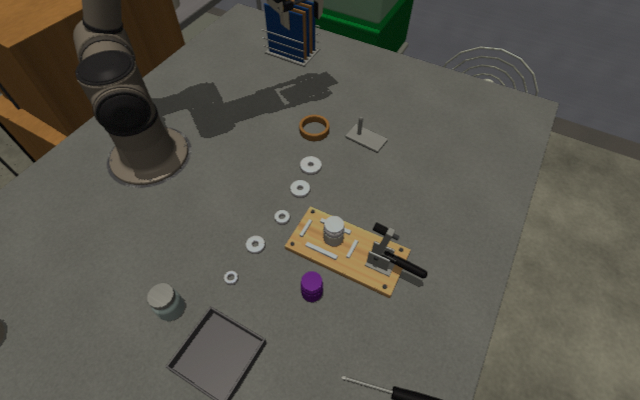

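The top picture shows the jig at (321,175), with its clamp open and the white tin in the nest at (318,186). The purple decoy tin is at (368,181), the tray at (440,218) and the plate at (196,212), spindle near (190,219). Five rings run from x=254 to x=387 near row 242, with the tape at (207,265) and the jar at (434,272).

```bash
cat > h.py <<'E'
from plant import readout, viewer, order, bot
import numpy as np, cv2
from scipy.spatial.transform import Rotation as R
def cam(n):
    c=viewer.camera_info(n); return c,R.from_euler('xyz',c['rotation']).as_matrix()
def px2w(n,u,v,z):
    c,M=cam(n); d=M@np.array([(u-c['cx'])/c['fx'],-(v-c['cy'])/c['fy'],-1]); o=c['origin']
    return o+d*(z-o[2])/d[2]
def w2px(n,p):
    c,M=cam(n); q=M.T@(np.array(p,float)-c['origin']); return np.array([c['cx']+c['fx']*q[0]/-q[2],c['cy']+c['fy']*q[1]/q[2]])
def rect(n,x0,y0,x1,y1,z,s):
    """metric view of plane z: image column=-y, row=-x, s px/mm"""
    im=viewer.capture(n)
    src=np.float32([w2px(n,(x,y,z)) for x,y in((x1,y1),(x1,y0),(x0,y0),(x0,y1))])
    W,H=int((y1-y0)*s),int((x1-x0)*s)
    P=cv2.getPerspectiveTransform(src,np.float32([[0,0],[W,0],[W,H],[0,H]]))
    return cv2.warpPerspective(im,P,(W,H),flags=cv2.INTER_CUBIC)
def st():
    o=readout.get_obs(); print(round(o['time'],2),o['tool_pos'].round(1),o['tcp_rot'].round(3),o['contact_force'].round(1),round(o['grip_width'],1),round(o['finger_force'],1))
E
python3 - <<'E'
from h import *
im=viewer.capture("top")
crop=cv2.resize(im[95:285,180:470],None,fx=2.75,fy=2.75,interpolation=cv2.INTER_CUBIC)
cv2.imwrite("pics/c1.png",crop[:,:,::-1])
g=cv2.cvtColor(im,cv2.COLOR_RGB2GRAY)
hsv=cv2.cvtColor(im,cv2.COLOR_RGB2HSV)
m=((g>125)&(hsv[...,1]<60)).astype(np.uint8)
k,l,s,ce=cv2.connectedComponentsWithStats(m)
for i in range(1,k):
    if 25<s[i,4]<1500 and 100<s[i,1]<300: print(s[i],ce[i].round(1),px2w("top",*ce[i],12).round(1))
for n in [(m,)]: pass
w=((hsv[...,0]>10)&(hsv[...,0]<28)&(hsv[...,1]>70)).astype(np.uint8)
w[:110]=0;w[240:]=0;w[:,:280]=0;w[:,360:]=0
c=np.argwhere(w)[:,::-1].astype(np.float32); r=cv2.minAreaRect(c); print(r,[px2w("top",*p,18).round(1) for p in cv2.boxPoints(r)])
E
```

```text
[326 134   4  16  30] [327.1 140.3] [728.8 -21.4  12. ]
[  6 144  15  14 153] [ 12.4 150.5] [678.8 893.5  12. ]
[312 168  18   3  54] [320.5 169. ] [642.6  -3.5  12. ]
[306 177   4  28 101] [307.5 189.7] [580.8  32.9  12. ]
[311 176  16  16 203] [318.5 183.8] [598.9   1.6  12. ]
[333 177   4  27  94] [334.3 190.8] [579.1 -44.6  12. ]
[183 192  25  39 664] [195.6 210.8] [513.1 352.4  12. ]
[313 211  17   3  51] [321. 212.] [516.8  -7.2  12. ]
[274 230  19  19 225] [283.  239.1] [437.3  99.6  12. ]
[312 231  13  14 109] [318.  237.7] [442.9  -0.   12. ]
[243 234  21  21 305] [253. 244.] [421.8 184.3  12. ]
[345 236  16  16 162] [352.3 243.4] [428.8 -98.   12. ]
[382 239  11  11  62] [386.8 244.1] [ 428.7 -196.4   12. ]
[427 264  19  19 290] [436.2 273.1] [ 349.7 -336.2   12. ]
((321.0, 174.5), (129.0, 44.0), 90.0) [array([817.2,  63.2,  18. ]), array([820.1, -66.7,  18. ]), array([440.6, -70.9,  18. ]), array([438.2,  53.8,  18. ])]
```

View pics/c1.png

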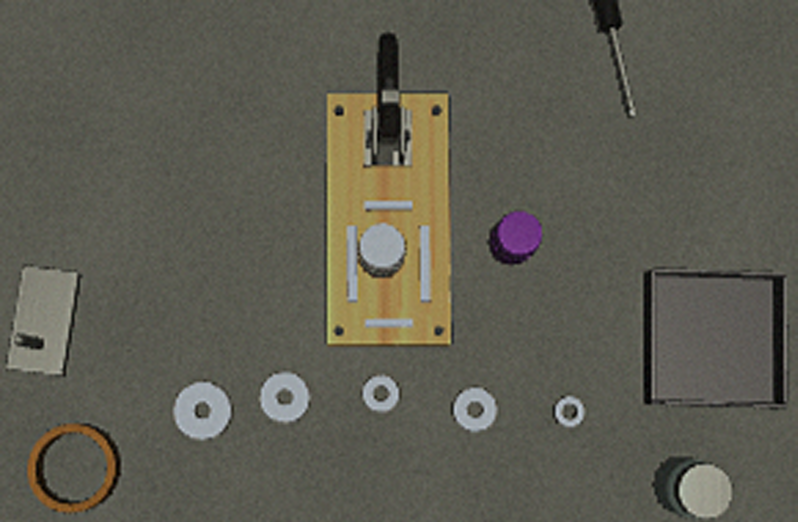

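The crop shows five rings, left to right: about 21, 19, 13.5, 16 and 11 px across, i.e. 60, 53, 39, 46 and 32 mm. In order they are collar1, collar2, collar4, collar3 and collar5. Of the two tins, white (318,184) stands in the nest and purple (368,181) is the excluded one, so white is meant. I'll work out the poses now.

```bash
python3 - <<'E'
from h import *
C=lambda u,v:(180+(u+.5)/2.75-.5,95+(v+.5)/2.75-.5)
f=lambda u,v,z:print((u,v),px2w("top",*C(u,v),z).round(1))
print("board corners");[f(u,v,18) for u,v in((327,93),(450,93),(450,345),(327,345))]
print("rails far/near/left/right");[print(px2w("top",u,v,24).round(1)) for u,v in((320.5,169),(321,212),(307.5,189.7),(334.3,190.8))]
print("tin top");f(382,243,82)
print("plate corners");[f(u,v,10) for u,v in((25,267),(78,271),(63,375),(7,369))]
print("spindle foot, top");f(38,344,12);f(17,340,72)
print("tray rim");[f(u,v,30) for u,v in((646,270),(786,276),(784,407),(646,402))]
print("jar, tape");f(705,490,75);f(74,468,24)
# scene cam check
for n,p in dict(tin=(600,0,82),c1=(422,184,12),c5=(429,-196,12)).items(): print(n,w2px("scene",p).round(1))
E
```

```text
board corners
(327, 93) [760.9  63.   18. ]
(450, 93) [763.8 -68.3  18. ]
(450, 345) [494.2 -71.3  18. ]
(327, 345) [491.7  56.3  18. ]
rails far/near/left/right
[640.1  -3.4  24. ]
[515.7  -7.1  24. ]
[579.   32.7  24. ]
[577.4 -44.1  24. ]
tin top
(382, 243) [588.9   1.7  82. ]
plate corners
(25, 267) [568.2 375.8  10. ]
(78, 271) [565.1 320.   10. ]
(63, 375) [455.8 329.8  10. ]
(7, 369) [460.9 388.1  10. ]
spindle foot, top
(38, 344) [487.4 356.9  12. ]
(17, 340) [486.8 358.1  72. ]
tray rim
(646, 270) [ 575.1 -272.8   30. ]
(786, 276) [ 571.7 -418.2   30. ]
(784, 407) [ 436.4 -412.5   30. ]
(646, 402) [ 438.9 -271.2   30. ]
jar, tape
(705, 490) [ 354.1 -315.6   75. ]
(74, 468) [361.4 309.3  24. ]
tin [338.8 225.8]
c1 [310.3 163.1]
c5 [231.  275.7]
```

```bash
python3 -m creep '0.0235 -0.0311 0 0 0 0.117 100;0.0235 -0.0311 0 0 0 0.117 100;0.0235 -0.0311 0 0 0 0.117 100;0.0235 -0.0311 0 0 0 0.117 100;0.0235 -0.0311 0 0 0 0 100;0.0235 -0.0311 0 0 0 0 100;0.0235 -0.0311 0 0 0 0 100;0.0235 -0.0311 0 0 0 0 100'; python3 -m creep '0.0235 -0.0311 -0.01 0 0 0 100;0.0235 -0.0311 -0.01 0 0 0 100;0.0235 -0.0311 -0.01 0 0 0 100;0.0235 -0.0311 -0.01 0 0 0 100;0.0235 -0.0311 -0.01 0 0 0 100;0.0235 -0.0311 -0.01 0 0 0 100;0.0235 -0.0311 -0.01 0 0 0 100;0 0 0 0 0 0 100'
```

```text
time: 0.82
tool_pos: [420.1, 225.7, 292.2]
tcp_rot: [3.141, -0.0, 3.114]
contact_force: [1.1, 0.5, -0.1]
grip_width: 91.6
finger_force: 0.0
time: 1.48
tool_pos: [586.4, 4.1, 219.4]
tcp_rot: [-3.14, -0.001, 3.109]
contact_force: [-1.3, 0.3, 0.2]
grip_width: 91.7
finger_force: 0.0
```

```bash
python3 -m creep '0.0026 -0.0024 -0.01 0 0 0.05 100;0 0 -0.036 0 0 0 100;0 0 -0.036 0 0 0 100;0 0 -0.036 0 0 0 100;0 0 0 0 0 0 100;0 0 0 0 0 0 30;0 0 0 0 0 0 30;0 0 0 0 0 0 30'; python3 -m creep '0 0 0 0 0 0 30;0 0 0 0 0 0 30;0 0 0.03 0 0 0 30;0 0 0.04 0 0 0 30;0 0 0.03 0 0 0 30'
```

```text
time: 2.15
tool_pos: [588.0, 7.3, 107.0]
tcp_rot: [-3.141, 0.005, -3.119]
contact_force: [-0.3, 1.0, -0.7]
grip_width: 76.2
finger_force: 0.0
time: 2.57
tool_pos: [586.9, 7.2, 207.4]
tcp_rot: [-3.141, 0.002, -3.119]
contact_force: [1.1, 0.9, -0.0]
grip_width: 43.2
finger_force: 0.0
```

```bash
python3 -m creep '0 0.03 0.0 0 0 0 100;0 0.03 0.0 0 0 0 100;0 0.03 0 0 0 0 100;0 0 0 0 0 0 100;0 0 0 0 0 0 100;0 0 0 0 0 0 100;0 0 0 0 0 0 100;0 0 0 0 0 0 100'; python3 - <<'E'
from h import *
im=viewer.capture("scene")
cv2.imwrite("pics/s2.png",cv2.resize(im[60:380,180:480],None,fx=1.8,fy=1.8,interpolation=cv2.INTER_CUBIC)[:,:,::-1]);st()
for z in(18,82):print(w2px("scene",(589,1.7,z)))
E
```

```text
time: 3.23
tool_pos: [586.7, 96.2, 204.4]
tcp_rot: [-3.141, 0.0, -3.121]
contact_force: [0.0, 0.1, -0.1]
grip_width: 90.1
finger_force: 0.0
3.28 [586.7  96.2 204.4] [-3.142  0.    -3.121] [ 0.1 -0.  -0.4] 90.9 0.0
[333.80511419 237.5373985 ]
[334.83631669 223.29825258]
```

View pics/s2.png

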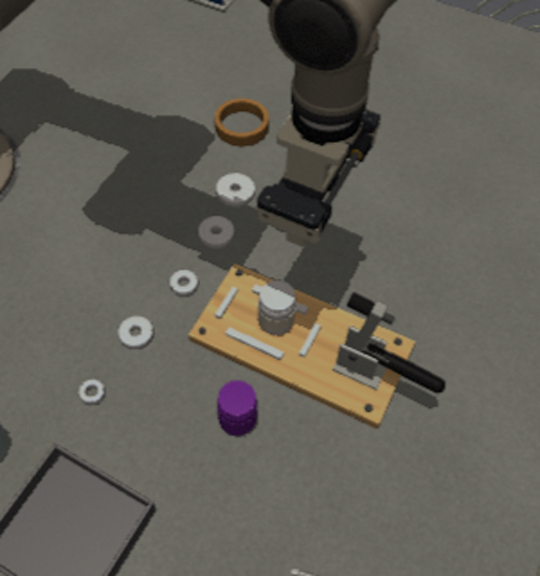

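The white tin still stands in the nest, its top at crop (277,292), i.e. (334,222) px, which matches (589,2). The fingers closed too slowly, so I'll retry with a longer close.

```bash
python3 -m creep '0.0023 -0.0315 0 0 0 0 100;0 -0.0315 0 0 0 0 100;0 -0.0315 0 0 0 0 100;0 0 -0.035 0 0 0 100;0 0 -0.035 0 0 0 100;0 0 -0.033 0 0 0 100;0 0 0 0 0 0 100;0 0 0 0 0 0 100'; python3 -m creep '0 0 0 0 0 0 30;0 0 0 0 0 0 30;0 0 0 0 0 0 30;0 0 0 0 0 0 30;0 0 0 0 0 0 30;0 0 0 0 0 0 30;0 0 0 0 0 0 30;0 0 0 0 0 0 30';python3 -m creep '0 0 0 0 0 0 30;0 0 0 0 0 0 30;0 0 0 0 0 0 30;0 0 0 0 0 0 30'
```

```text
time: 3.95
tool_pos: [588.1, 2.2, 100.2]
tcp_rot: [3.141, -0.004, -3.12]
contact_force: [0.0, 0.1, 0.9]
grip_width: 91.9
finger_force: 0.0
time: 4.62
tool_pos: [589.0, 2.7, 101.6]
tcp_rot: [-3.141, 0.0, -3.119]
contact_force: [-1.0, -0.6, 2.8]
grip_width: 47.3
finger_force: 30.0
time: 4.95
tool_pos: [589.0, 2.6, 101.6]
tcp_rot: [-3.141, 0.0, -3.119]
contact_force: [-0.7, -1.5, 5.5]
grip_width: 47.3
finger_force: 30.0
```

```bash
python3 -m creep '0 0 0.025 0 0 0 30;0 0 0.025 0 0 0 30;0 0 0.025 0 0 0 30;-0.0083 -0.0346 0 0 0 0 30;-0.0083 -0.0346 0 0 0 0 30;-0.0083 -0.0346 0 0 0 0 30;-0.0083 -0.0346 0 0 0 0 30;-0.0083 -0.0346 0 0 0 0 30'; python3 -m creep '-0.0083 -0.0346 0 0 0 0 30;-0.0083 -0.0346 0 0 0 0 30;-0.0083 -0.0346 0 0 0 0 30;-0.0083 -0.0346 0 0 0 0 30;-0.0083 -0.0346 0 0 0 0 30;0 0 0 0 0 0 30;0 0 0 0 0 0 30;0 0 0 0 0 0 30'
```

```text
time: 5.62
tool_pos: [546.5, -171.2, 175.5]
tcp_rot: [3.14, -0.001, -3.119]
contact_force: [0.3, -0.3, -2.7]
grip_width: 47.0
finger_force: 30.0
time: 6.28
tool_pos: [505.6, -342.6, 175.3]
tcp_rot: [3.14, -0.001, -3.12]
contact_force: [0.2, -0.6, -2.6]
grip_width: 47.6
finger_force: 30.0
```

Now down 87 mm, gently at the end, then release to 65%.

```bash
python3 -m creep '0 0 -0.03 0 0 0 30;0 0 -0.03 0 0 0 30;0 0 -0.018 0 0 0 30;0 0 -0.006 0 0 0 30;0 0 -0.002 0 0 0 30;0 0 -0.0005 0 0 0 30;0 0 0 0 0 0 30;0 0 0 0 0 0 30'; python3 -m creep '0 0 0 0 0 0 68;0 0 0 0 0 0 68;0 0 0 0 0 0 68;0 0 0 0 0 0 68;0 0 0 0 0 0 68;0 0 0.03 0 0 0 68;0 0 0.04 0 0 0 68;0 0 0.04 0 0 0 68'
```

```text
time: 6.95
tool_pos: [506.7, -343.5, 91.3]
tcp_rot: [-3.14, 0.002, -3.119]
contact_force: [-0.3, -0.5, -1.2]
grip_width: 47.3
finger_force: 30.0
time: 7.62
tool_pos: [505.3, -342.8, 200.1]
tcp_rot: [3.139, -0.002, -3.119]
contact_force: [1.5, -0.6, 0.8]
grip_width: 62.5
finger_force: 0.0
```

```bash
python3 -m creep '0 0.035 0 0 0 -0.121 68;0 0.035 0 0 0 -0.121 68;0 0.035 0 0 0 -0.121 68;0 0.035 0 0 0 -0.121 68;0 0.035 0 0 0 -0.121 68;0 0.035 0 0 0 -0.121 68;0 0.035 0 0 0 -0.121 68;0 0.035 0 0 0 -0.121 68'; python3 -m creep '0 0.035 0 0 0 -0.121 68;0 0.035 0 0 0 -0.121 68;0 0.035 0 0 0 -0.121 68;0 0.035 0 0 0 -0.121 68;0 0.035 0 0 0 -0.121 68;0 0.035 0 0 0 -0.121 68;-0.004 0.035 0 0 0 0 68;-0.004 0.035 0 0 0 0 68'; python3 -m creep '-0.004 0.035 0 0 0 0 68;-0.004 0.035 0 0 0 0 68;-0.004 0.035 0 0 0 0 68;0 0.035 0 0 0 0 68;0 0 0 0 0 0 68;0 0 0 0 0 0 68;0 0 0 0 0 0 68'
python3 - <<'E'
from h import *
im=viewer.capture("top");t=im[170:280,180:480]
im2=viewer.capture("scene")[60:380,140:440]
a=cv2.resize(t,(780,286),interpolation=cv2.INTER_CUBIC)
b=cv2.resize(im2[:, :],(300,310))
o=np.zeros((600,780,3),np.uint8);o[:286]=a;o[288:598,:300]=b
cv2.imwrite("pics/p3.png",o[:,:,::-1])
E
```

```text
time: 8.28
tool_pos: [505.6, -62.5, 200.0]
tcp_rot: [3.141, 0.0, 2.193]
contact_force: [1.0, 0.8, 0.7]
grip_width: 62.1
finger_force: 0.0
time: 8.95
tool_pos: [497.9, 210.4, 199.9]
tcp_rot: [3.141, -0.0, 1.497]
contact_force: [0.1, -0.4, 0.2]
grip_width: 62.4
finger_force: 0.0
time: 9.53
tool_pos: [485.9, 348.4, 199.5]
tcp_rot: [-3.141, 0.001, 1.498]
contact_force: [0.8, 0.0, -0.5]
grip_width: 62.7
finger_force: 0.0
```

View pics/p3.png

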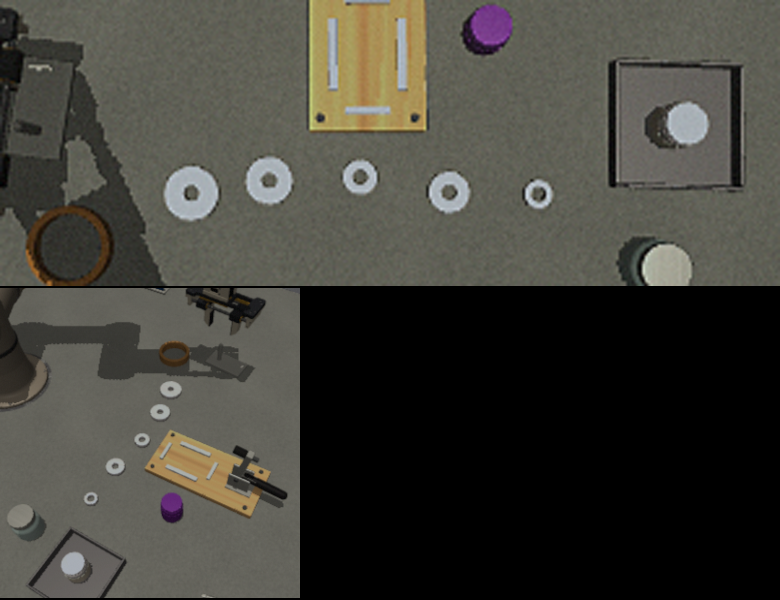

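The tin stands in the tray (688,125 in the upper crop) and the collars are unmoved. I'll grasp the spindle.

```bash
python3 -m creep '0.001 0.009 0 0 0 -0.028 68;0 0 -0.035 0 0 0 68;0 0 -0.035 0 0 0 68;0 0 -0.03 0 0 0 68;0 0 -0.014 0 0 0 68;0 0 0 0 0 0 68;0 0 0 0 0 0 68;0 0 0 0 0 0 0'; python3 -m creep '0 0 0 0 0 0 0;0 0 0 0 0 0 0;0 0 0 0 0 0 0;0 0 0 0 0 0 0;0 0 0 0 0 0 0;0 0 0 0 0 0 0;0 0 0 0 0 0 0;0 0 0 0 0 0 0';python3 -m creep '0 0 0 0 0 0 0;0 0 0 0 0 0 0;0 0 0 0 0 0 0;0 0 0 0 0 0 0'
```

```text
time: 10.3
tool_pos: [488.2, 357.5, 87.3]
tcp_rot: [3.14, -0.001, 1.468]
contact_force: [0.4, -0.1, 0.7]
grip_width: 59.3
finger_force: 0.0
time: 10.97
tool_pos: [487.2, 357.8, 85.8]
tcp_rot: [3.141, -0.0, 1.47]
contact_force: [-0.1, 0.3, 0.6]
grip_width: 11.3
finger_force: 30.0
time: 11.3
tool_pos: [487.2, 357.8, 85.8]
tcp_rot: [3.141, -0.0, 1.47]
contact_force: [0.6, -0.3, 1.1]
grip_width: 11.0
finger_force: 30.0
```

```bash
python3 -m creep '0 0 0.01 0 0 0 0;0 0 0.02 0 0 0 0;0 0 0.02 0 0 0 0;0 0 0.02 0 0 0 0;0.0033 -0.018 0 0 0 0.02 0;0.0066 -0.0364 0 0 0 0.02 0;0.0066 -0.0364 0 0 0 0.02 0;0.0066 -0.0364 0 0 0 0.02 0'; python3 -m creep '0.0066 -0.0364 0 0 0 0.02 0;0.0066 -0.0364 0 0 0 0.02 0;0.0066 -0.0364 0 0 0 0 0;0.0066 -0.0364 0 0 0 0 0;0.0066 -0.0364 0 0 0 0 0;0.0066 -0.0364 0 0 0 0 0;0.0033 -0.018 0 0 0 0 0;0 0 0 0 0 0 0'; python3 -m creep '0 0 0 0 0 0 0;0 0 0 0 0 0 0;0 0 0 0 0 0 0'
python3 - <<'E'
from h import *
im=viewer.capture("top");t=im[95:245,230:410]
im2=viewer.capture("scene")[170:320,250:430]
o=np.hstack([cv2.resize(q,(396,330),interpolation=cv2.INTER_CUBIC) for q in(t,im2)])
cv2.imwrite("pics/p4.png",o[:,:,::-1])
E
```

```text
time: 11.97
tool_pos: [509.6, 229.4, 156.0]
tcp_rot: [-3.141, 0.0, 1.552]
contact_force: [0.2, -0.4, -3.4]
grip_width: 11.1
finger_force: 30.0
time: 12.63
tool_pos: [553.6, -10.0, 156.0]
tcp_rot: [3.141, 0.001, 1.585]
contact_force: [0.4, -0.6, -3.8]
grip_width: 11.6
finger_force: 30.0
time: 12.88
tool_pos: [552.7, -4.7, 155.7]
tcp_rot: [-3.141, -0.0, 1.591]
contact_force: [-0.4, 1.2, -3.9]
grip_width: 11.2
finger_force: 30.0
```

View pics/p4.png

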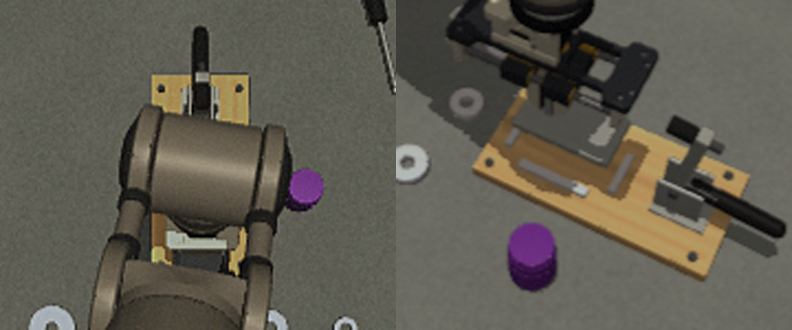

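```bash
python3 - <<'E'
from h import *
a=0.022; ex=np.array([-np.cos(a),-np.sin(a)]); ey=np.array([-ex[1],ex[0]]); s=np.array([552.7,-5.0])
im=viewer.capture("scene")
pts=[w2px("scene",(*(s+ex*x+ey*y),80)) for x,y in((-80,-30),(-80,30),(30,30),(30,-30))]
pts2=[w2px("scene",(*(np.array([553,-6.2])+ex*x+ey*y),24)) for x,y in((-83,-33),(-83,33),(33,33),(33,-33))]
x0,y0=270,170;k=5
c=cv2.resize(im[y0:y0+110,x0:x0+130],None,fx=k,fy=k,interpolation=cv2.INTER_CUBIC)
for q,col in((pts,(255,0,0)),(pts2,(0,255,0))): cv2.polylines(c,[np.int32([((p-[x0,y0]+.5)*k) for p in q])],True,col,1)
cv2.imwrite("pics/p5.png",c[:,:,::-1])
E
```

```text
(no output)
```

View pics/p5.png

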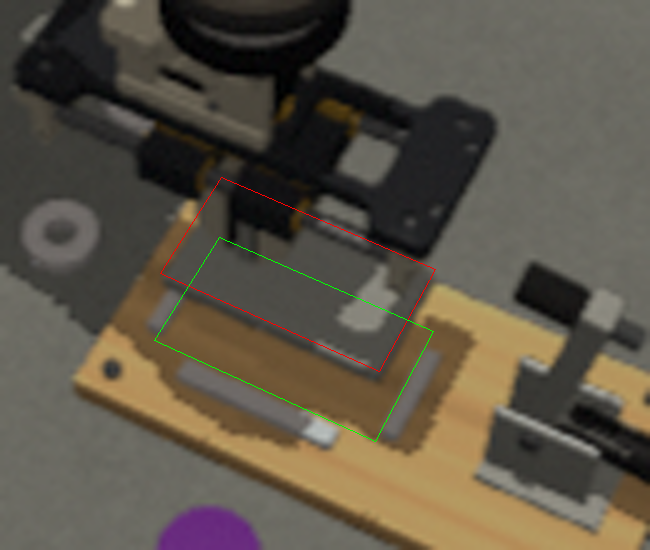

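The red outline (expected plate) and the green outline (nest) both match what's seen, and the plate hangs level and aligned. Lowering now.

```bash
python3 -m creep '0 -0.0013 -0.02 0 0 0 0;0 0 -0.02 0 0 0 0;0 0 0 0 0 0 0;0 0 -0.003 0 0 0 0;0 0 -0.003 0 0 0 0;0 0 -0.003 0 0 0 0;0 0 -0.002 0 0 0 0;0 0 0 0 0 0 0'; python3 -m creep '0 0 -0.0015 0 0 0 0;0 0 0 0 0 0 0;0 0 0 0 0 0 0'
```

```text
time: 13.7
tool_pos: [553.2, -7.1, 104.9]
tcp_rot: [3.141, 0.0, 1.59]
contact_force: [0.1, 0.3, -3.9]
grip_width: 11.0
finger_force: 30.0
time: 13.95
tool_pos: [553.4, -7.2, 103.8]
tcp_rot: [3.141, 0.0, 1.589]
contact_force: [-0.3, 0.1, 1.3]
grip_width: 11.3
finger_force: 30.0
```

```bash
python3 -m creep '0 0 -0.0005 0 0 0 60;0 0 0 0 0 0 60;0 0 0 0 0 0 60;0 0 0 0 0 0 60;0 0 0 0 0 0 60;0 0 0 0 0 0 60;0 0 0 0 0 0 60;0 0 0.02 0 0 0 60'; python3 -m creep '0 0 0.03 0 0 0 0;0 0 0.03 0 0 0 0;-0.01 0.04 0.02 0 0 0 0;0 0.04 0.02 0 0 0 0;0 0.04 0.02 0 0 0 0;0 0 0 0 0 0 0;0 0 0 0 0 0 0'
python3 - <<'E'
from h import *
a=0.022; ex=np.array([-np.cos(a),-np.sin(a)]); ey=np.array([-ex[1],ex[0]]); s=np.array([553.4,-7.2]);st()
out=[]
for n,x0,y0,w,h in(("top",285,90,75,150),("scene",270,170,150,130)):
    im=viewer.capture(n); k=4
    c=cv2.resize(im[y0:y0+h,x0:x0+w],None,fx=k,fy=k,interpolation=cv2.INTER_CUBIC)
    q=[w2px(n,(*(s+ex*x+ey*y),28)) for x,y in((-80,-30),(-80,30),(30,30),(30,-30))]
    cv2.polylines(c,[np.int32([((p-[x0,y0]+.5)*k) for p in q])],True,(255,0,0),1)
    q=[w2px(n,(*s,z)) for z in (28,90)]
    cv2.polylines(c,[np.int32([((p-[x0,y0]+.5)*k) for p in q])],False,(0,0,255),1)
    z=np.zeros((600,c.shape[1],3),np.uint8);z[:c.shape[0]]=c;out.append(z)
o=np.hstack(out);o=cv2.resize(o,(780,int(600*780/o.shape[1])));cv2.imwrite("pics/p6.png",o[:,:,::-1])
E
```

```text
time: 14.62
tool_pos: [551.2, -6.9, 119.9]
tcp_rot: [-3.135, -0.001, 1.589]
contact_force: [0.1, 0.2, -0.8]
grip_width: 54.4
finger_force: 0.0
time: 15.2
tool_pos: [544.2, 105.5, 239.3]
tcp_rot: [3.139, 0.0, 1.593]
contact_force: [0.4, -1.6, -0.6]
grip_width: 13.2
finger_force: 0.0
15.2 [544.2 105.5 239.3] [3.139 0.    1.593] [ 0.4 -1.6 -0.6] 13.2 0.0
```

View pics/p6.png

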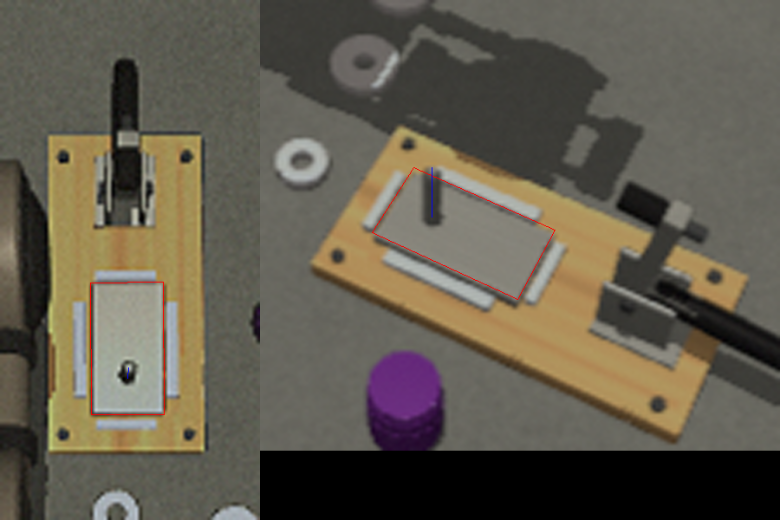

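Top and scene views: the plate lies in the nest inside the rails, spindle at the far end from the clamp, matching the overlay. Next is the clamp: I'll go behind the upright bar with closed fingers.

```bash
python3 -m creep '0.026 0 -0.006 0 0 0.119 0;0.026 0 -0.006 0 0 0.119 0;0.026 0 -0.006 0 0 0.119 0;0.026 0 -0.006 0 0 0.119 0;0.026 0 -0.006 0 0 0.119 0;0.026 0 -0.006 0 0 0.119 0;0.026 0 -0.006 0 0 0.119 0;0.026 0 -0.006 0 0 0.119 0'; python3 -m creep '0 0 0 0 0 0.119 0;0 0 0 0 0 0.119 0;0 0 0 0 0 0.119 0;0 0 0 0 0 0.119 0;0 0 0 0 0 0.119 0;0 0 0 0 0 0 0;0 0 0 0 0 0 0;0 0 0 0 0 0 0'
```

```text
time: 15.97
tool_pos: [752.9, 101.3, 188.1]
tcp_rot: [-3.14, -0.002, 2.545]
contact_force: [-0.1, -0.8, -0.0]
grip_width: 0.3
finger_force: 0.0
time: 16.63
tool_pos: [752.0, 102.6, 189.4]
tcp_rot: [-3.142, -0.001, 3.132]
contact_force: [1.0, -0.0, 0.5]
grip_width: 0.5
finger_force: 0.0
```

```bash
python3 -m creep '0.002 -0.035 0.002 0 0 0 0;0 -0.035 0 0 0 0 0;0 -0.035 0 0 0 0 0;0 0 0 0 0 0 0;0 0 0 0 0 0 0'; python3 -m creep '-0.01 0 0 0 0 0 0;-0.01 0 0 0 0 0 0;-0.01 0 0 0 0 0 0;-0.01 0 0 0 0 0 0;-0.01 0 0 0 0 0 0;-0.01 0 0 0 0 0 0;0 0 0 0 0 0 0'
```

```text
time: 17.05
tool_pos: [753.9, -4.3, 191.9]
tcp_rot: [3.142, -0.0, 3.13]
contact_force: [-0.6, 0.5, 0.3]
grip_width: 0.7
finger_force: 0.0
time: 17.63
tool_pos: [693.3, 0.0, 192.7]
tcp_rot: [3.141, 0.0, 3.136]
contact_force: [1.7, 0.8, -0.3]
grip_width: 0.4
finger_force: 0.6
```

```bash
python3 -m creep '-0.01 -0.002 -0.005 0 0 0 0;-0.01 0 -0.005 0 0 0 0;-0.01 0 -0.002 0 0 0 0;-0.01 0 0 0 0 0 0;-0.01 0 0 0 0 0 0;0 0 0 0 0 0 0'; python3 -m creep '-0.008 0 -0.004 0 0 0 0;-0.006 0 -0.004 0 0 0 0;-0.006 0 0 0 0 0 0;0 0 0 0 0 0 0;0 0 0 0 0 0 0;0 0 0 0 0 0 0;0 0 0 0 0 0 0'
python3 - <<'E'
from h import *
st()
im=viewer.capture("scene");c=cv2.resize(im[150:330,260:460],None,fx=3,fy=3)
cv2.imwrite("pics/p7.png",c[:,:,::-1])
E
```

```text
time: 18.13
tool_pos: [643.0, -2.1, 180.2]
tcp_rot: [3.141, -0.002, 3.136]
contact_force: [-0.1, 0.2, 0.7]
grip_width: 0.4
finger_force: 0.0
time: 18.72
tool_pos: [624.5, -3.3, 172.4]
tcp_rot: [3.142, 0.001, 3.136]
contact_force: [-0.0, -0.4, 0.3]
grip_width: 0.3
finger_force: 0.0
18.72 [624.5  -3.3 172.4] [3.142e+00 1.000e-03 3.136e+00] [-0.  -0.4  0.3] 0.3 0.0
```

View pics/p7.png

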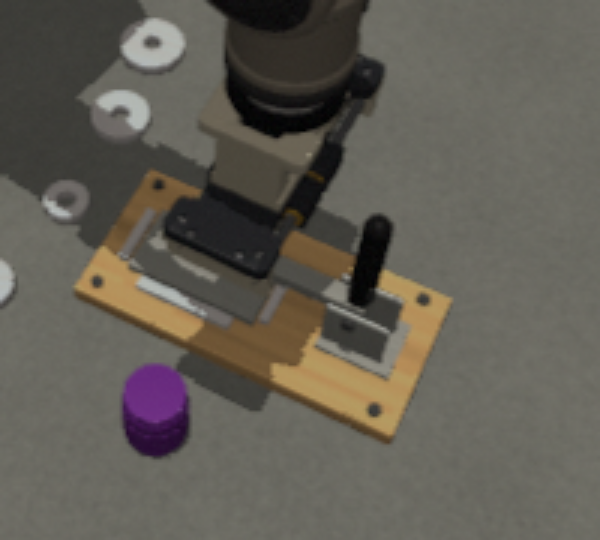

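The clamp is shut: its bar is level across the plate and the handle upright at (372,250). Moving to a clear stance to re-measure the collars.

```bash
cat >> h.py <<'E'
def collars(show=True):
    res={}
    for n in("top","scene"):
        im=viewer.capture(n); hsv=cv2.cvtColor(im,cv2.COLOR_RGB2HSV); 
        c0=px2w
        x0,x1,y0,y1,s=375,485,-280,260,4
        src=np.float32([w2px(n,(x,y,12)) for x,y in((x1,y1),(x1,y0),(x0,y0),(x0,y1))])
        W,H=int((y1-y0)*s),int((x1-x0)*s)
        P=cv2.getPerspectiveTransform(src,np.float32([[0,0],[W,0],[W,H],[0,H]]))
        w=cv2.warpPerspective(im,P,(W,H),flags=cv2.INTER_CUBIC)
        g=cv2.GaussianBlur(cv2.cvtColor(w,cv2.COLOR_RGB2GRAY),(0,0),3)
        m=(g>(130 if n=="top" else 130)).astype(np.uint8)
        cs,h=cv2.findContours(m,cv2.RETR_CCOMP,cv2.CHAIN_APPROX_NONE)
        for i,c in enumerate(cs):
            if h[0][i][3]<0 and cv2.contourArea(c)>15*15*s*s:
                (u,v),(a,b),_=cv2.fitEllipse(c); o=[x1-v/s,y1-u/s]
                k=h[0][i][2]; hole=None
                if k>=0: mm=cv2.moments(cs[k]); hole=[round(x1-mm['m01']/mm['m00']/s,1),round(y1-mm['m10']/mm['m00']/s,1)] if mm['m00'] else None
                print(n,np.round(o,1),"d",round(a/s,1),round(b/s,1),"hole",hole)
E
python3 -m creep '0 0.01 0.03 0 0 0 0;0 0.035 0.02 0 0 0 0;0 0.035 0.02 0 0 0 0;0 0.035 0 0 0 0 0;0 0.035 0 0 0 0 0;0 0.035 0 0 0 0 0;0 0.035 0 0 0 0 0;0 0.035 0 0 0 0 0' ; python3 -c "
from h import *
st();collars()"
```

```text
time: 19.43
tool_pos: [624.0, 253.5, 242.4]
tcp_rot: [3.141, 0.0, 3.136]
contact_force: [0.7, 0.1, 0.3]
grip_width: 0.5
finger_force: 0.0
19.43 [624.  253.5 242.4] [3.141 0.    3.136] [0.7 0.1 0.3] 0.5 0.0
top [ 428.2 -196.5] d 29.7 31.2 hole [428.1, -196.6]
top [428.6 -98.3] d 44.1 44.6 hole [428.3, -98.3]
top [ 4.431e+02 -1.000e-01] d 37.0 37.6 hole [443.1, -0.3]
top [437.4  99.6] d 50.7 51.4 hole [437.5, 99.5]
scene [ 428.6 -198.2] d 29.9 30.5 hole [428.8, -198.4]
scene [ 428.9 -100. ] d 44.3 44.7 hole [429.0, -100.1]
scene [443.7  -2. ] d 37.1 37.8 hole [443.7, -2.4]
scene [438.2  97.5] d 51.5 51.7 hole [438.2, 97.3]
```

```bash
python3 -m creep '-0.029 -0.01 0 0 0 -0.112 100;-0.029 -0.01 0 0 0 -0.112 100;-0.029 -0.01 0 0 0 -0.112 100;-0.029 -0.01 0 0 0 -0.112 100;-0.029 -0.01 0 0 0 -0.112 100;-0.029 -0.01 0 0 0 -0.112 100;-0.029 -0.01 0 0 0 -0.112 100;0 0 0 0 0 0 100'; python3 -m creep '0 0 -0.03 0 0 0 100;0 0 -0.03 0 0 0 100;0 0 -0.03 0 0 0 100;0 0 -0.03 0 0 0 100;0 0 0 0 0 0 100;0 0 0 0 0 0 100;0 0 0 0 0 0 100'; python3 -c "
from h import *
st();collars()"
```

```text
time: 20.2
tool_pos: [416.0, 180.0, 241.9]
tcp_rot: [-3.137, -0.002, 2.347]
contact_force: [0.7, 0.6, -0.5]
grip_width: 49.0
finger_force: 0.0
time: 20.78
tool_pos: [422.2, 181.8, 123.5]
tcp_rot: [3.14, 0.001, 2.353]
contact_force: [0.4, 0.5, 0.7]
grip_width: 90.7
finger_force: 0.0
20.78 [422.2 181.8 123.5] [3.140e+00 1.000e-03 2.353e+00] [0.4 0.5 0.7] 90.7 0.0
top [ 428.2 -196.4] d 29.3 30.7 hole [428.1, -196.6]
top [428.6 -98.3] d 43.7 44.0 hole [428.3, -98.3]
top [ 4.43e+02 -1.00e-01] d 36.5 37.1 hole [443.1, -0.3]
top [437.5  99.5] d 49.9 51.0 hole [437.6, 99.5]
scene [ 428.6 -198.2] d 29.9 30.6 hole [428.8, -198.4]
scene [ 428.9 -100. ] d 44.4 44.8 hole [429.0, -100.1]
scene [443.7  -2. ] d 37.2 37.9 hole [443.7, -2.4]
scene [438.3  97. ] d 50.5 51.6 hole [438.2, 97.3]
```

```bash
python3 -m creep '0 0.0017 -0.02 0 0 0 100;0 0 -0.02 0 0 0 100;0 0 -0.01 0 0 0 100;0 0 -0.005 0 0 0 100;0 0 0 0 0 0 100;0 0 0 0 0 0 40;0 0 0 0 0 0 40;0 0 0 0 0 0 40'; python3 -m creep '0 0 0 0 0 0 40;0 0 0 0 0 0 40;0 0 0 0 0 0 40;0 0 0 0 0 0 40;0 0 0 0 0 0 40;0 0 0 0 0 0 40;0 0 0 0 0 0 40;0 0 0 0 0 0 40'
```

```text
time: 21.55
tool_pos: [421.6, 183.6, 68.2]
tcp_rot: [3.14, 0.001, 2.353]
contact_force: [-0.8, -0.7, -0.4]
grip_width: 76.3
finger_force: 0.0
time: 22.22
tool_pos: [421.2, 183.5, 67.5]
tcp_rot: [3.141, 0.0, 2.353]
contact_force: [-1.0, 0.3, 5.4]
grip_width: 59.6
finger_force: 30.0
```

```bash
python3 -m creep '0 0 0.02 0 0 0 40;0 0 0.03 0 0 0 40;0 0 0.03 0 0 0 40;0 0 0.025 0 0 0 40;0.0189 -0.0272 0 0 0 0.112 40;0.0189 -0.0272 0 0 0 0.112 40;0.0189 -0.0272 0 0 0 0.112 40;0.0189 -0.0272 0 0 0 0.112 40'; python3 -m creep '0.0189 -0.0272 0 0 0 0.112 40;0.0189 -0.0272 0 0 0 0.112 40;0.0189 -0.0272 0 0 0 0.112 40;0 0 0 0 0 0 40;0 0 0 0 0 0 40;0 0 0 0 0 0 40;0 0 0 0 0 0 40'
```

```text
time: 22.88
tool_pos: [497.1, 73.5, 172.2]
tcp_rot: [3.142, -0.0, 2.807]
contact_force: [0.4, 0.7, -1.0]
grip_width: 59.4
finger_force: 30.0
time: 23.47
tool_pos: [552.5, -5.9, 171.9]
tcp_rot: [3.141, -0.001, 3.136]
contact_force: [-0.0, 0.5, -0.2]
grip_width: 59.2
finger_force: 30.0
```

```bash
python3 -m creep '0.0009 -0.0013 0 0 0 0 40;0 0 -0.006 0 0 0 40;0 0 -0.006 0 0 0 40;0 0 0 0 0 0 40;0 0 0 0 0 0 40'; python3 -m creep '0 0 -0.004 0 0 0 40;0 0 -0.004 0 0 0 40;0 0 -0.004 0 0 0 40;0 0 0 0 0 0 40;0 0 0 0 0 0 40'; python3 -m creep '0 0 -0.004 0 0 0 40;0 0 -0.004 0 0 0 40;0 0 -0.004 0 0 0 40;0 0 0 0 0 0 40;0 0 0 0 0 0 40'
```

```text
time: 23.88
tool_pos: [553.8, -7.9, 159.6]
tcp_rot: [3.141, -0.001, 3.137]
contact_force: [-0.9, -0.1, -0.3]
grip_width: 59.1
finger_force: 30.0
time: 24.3
tool_pos: [554.1, -8.2, 147.8]
tcp_rot: [3.141, -0.001, 3.136]
contact_force: [0.2, -0.7, -0.7]
grip_width: 59.3
finger_force: 30.0
time: 24.72
tool_pos: [554.1, -8.2, 135.9]
tcp_rot: [3.141, -0.001, 3.137]
contact_force: [0.2, -0.2, -1.0]
grip_width: 59.4
finger_force: 30.0
```

```bash
python3 -m creep '0 0 -0.008 0 0 0 40;0 0 -0.008 0 0 0 40;0 0 -0.008 0 0 0 40;0 0 -0.008 0 0 0 40;0 0 -0.004 0 0 0 40;0 0 0 0 0 0 40;0 0 0 0 0 0 40'; python3 -m creep '0 0 -0.002 0 0 0 40;0 0 -0.001 0 0 0 40;0 0 -0.001 0 0 0 40;0 0 0 0 0 0 40;0 0 0 0 0 0 40'
```

```text
time: 25.3
tool_pos: [554.2, -8.2, 99.8]
tcp_rot: [3.141, -0.001, 3.136]
contact_force: [0.9, 0.7, -1.5]
grip_width: 59.2
finger_force: 30.0
time: 25.72
tool_pos: [554.3, -8.2, 96.3]
tcp_rot: [3.142, 0.0, 3.137]
contact_force: [0.0, -0.5, -0.7]
grip_width: 59.4
finger_force: 30.0
```

Within a millimetre of home. I'll release, rise and check.

```bash
python3 -m creep '0 0 -0.0005 0 0 0 100;0 0 0 0 0 0 100;0 0 0 0 0 0 100;0 0 0 0 0 0 100;0 0 0 0 0 0 100;0 0 0 0 0 0 100;0 0 0.02 0 0 0 100;0 0 0.04 0 0 0 100'; python3 -m creep '-0.01 0.01 0.04 0 0 0 100;-0.015 0.035 0.01 0 0 0 100;-0.03 0.025 0 0 0 0 100;-0.03 0.025 0 0 0 0 100;-0.03 0.012 0 0 0 0 100;0 0 0 0 0 0 100;0 0 0 0 0 0 100'
python3 - <<'E'
from h import *
st();collars()
im=viewer.capture("scene");cv2.imwrite("pics/p8.png",cv2.resize(im[150:310,230:430],None,fx=3,fy=3,interpolation=cv2.INTER_CUBIC)[:,:,::-1])
E
```

```text
time: 26.38
tool_pos: [551.7, -7.9, 152.2]
tcp_rot: [3.14, -0.01, 3.136]
contact_force: [0.9, -0.1, 0.1]
grip_width: 91.5
finger_force: 0.0
time: 26.97
tool_pos: [438.5, 99.3, 205.5]
tcp_rot: [3.142, 0.001, 3.139]
contact_force: [0.2, -1.1, 0.8]
grip_width: 91.8
finger_force: 0.0
26.97 [438.5  99.3 205.5] [3.142e+00 1.000e-03 3.139e+00] [ 0.2 -1.1  0.8] 91.8 0.0
top [ 428.2 -196.4] d 29.2 30.6 hole [428.1, -196.6]
top [428.6 -98.2] d 43.7 43.8 hole [428.3, -98.3]
top [443.1  -5.2] d 25.0 36.4 hole None
top [456.5 130. ] d 11.1 93.6 hole None
scene [ 428.6 -198.2] d 30.0 30.6 hole [428.8, -198.4]
scene [ 428.9 -100. ] d 44.5 44.8 hole [428.9, -100.1]
scene [443.7  -3.6] d 33.4 38.6 hole [443.7, -2.3]
```

View pics/p8.png

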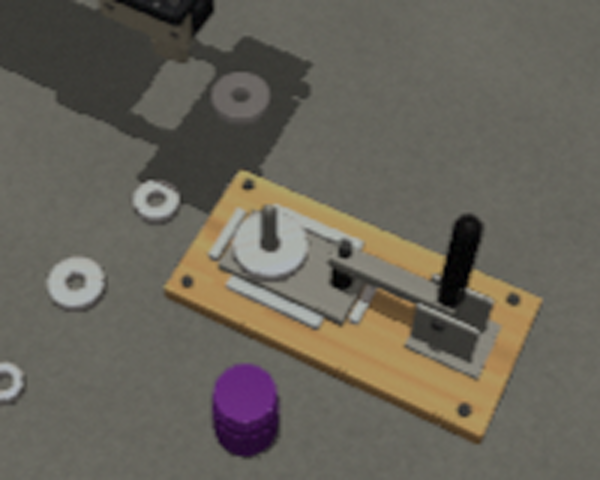

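Collar1 is home and the clamp shut. Collar2 has moved, though: its hole is now at scene (310,181.5) instead of (300,188). Re-measuring it from a clear stance.

```bash
python3 -m creep '0.03 0.01 0.02 0 0 0 100;0.035 0.02 0.0 0 0 0 100;0.035 0.02 0 0 0 0 100;0.035 0.02 0 0 0 0 100;0.035 0.02 0 0 0 0 100;0 0.03 0 0 0 0 100;0 0.03 0 0 0 0 100;0 0 0 0 0 0 100'; python3 - <<'E'
from h import *
st();print(px2w("scene",310,181.5,12));collars()
im=viewer.capture("scene");g=cv2.cvtColor(im,cv2.COLOR_RGB2GRAY)[172:192,298:322]
for r in g: print(*r)
E
```

```text
time: 27.78
tool_pos: [610.2, 252.7, 223.5]
tcp_rot: [3.139, -0.001, 3.139]
contact_force: [-1.2, -0.5, 0.1]
grip_width: 91.6
finger_force: 0.0
27.78 [610.2 252.7 223.5] [ 3.139e+00 -1.000e-03  3.139e+00] [-1.2 -0.5  0.1] 91.6 0.0
[452.8612105  127.25338313  12.        ]
top [ 428.2 -196.5] d 29.7 31.2 hole [428.1, -196.6]
top [428.6 -98.3] d 44.2 44.6 hole [428.3, -98.3]
top [ 4.43e+02 -1.00e-01] d 36.9 37.6 hole [443.1, -0.3]
top [450.6 130.8] d 51.0 51.4 hole [450.3, 130.6]
scene [ 428.6 -198.2] d 29.9 30.6 hole [428.8, -198.4]
scene [ 428.9 -100. ] d 44.4 44.8 hole [429.0, -100.1]
scene [443.7  -2. ] d 37.2 37.8 hole [443.7, -2.3]
scene [451.4 128.3] d 51.2 51.8 hole [451.5, 128.2]
94 94 92 91 76 55 55 55 56 58 57 56 55 57 57 57 58 59 59 56 57 57 58 58
100 99 99 99 97 91 89 90 77 74 75 56 57 58 59 56 57 59 57 59 59 58 59 58
100 100 101 101 101 100 101 111 124 143 159 156 157 157 148 124 95 69 57 59 59 59 57 57
101 99 100 99 101 113 141 162 166 169 174 173 173 174 171 166 162 149 120 91 77 76 79 59
101 99 99 99 114 145 168 172 172 174 173 172 174 174 174 173 174 170 164 140 102 96
[... 649 characters left out ...]
04 103 107 144 173 171 170 171 171 169 165 162 163 164 171 173 173 174 173 173 159 109 78 99
104 102 95 116 156 172 172 171 173 173 172 173 172 172 174 173 174 173 174 168 134 82 91 100
104 102 87 76 121 159 171 172 173 172 172 174 173 173 174 174 173 174 163 132 85 81 97 98
101 101 97 82 81 108 143 169 172 174 173 173 173 173 173 173 174 161 126 82 63 80 100 99
101 102 102 98 85 77 90 114 143 153 158 175 173 173 167 152 132 103 82 64 78 97 100 100
101 104 103 100 98 86 71 79 93 99 101 110 111 110 105 97 87 73 66 76 97 102 101 99
103 102 103 102 100 99 95 81 73 75 77 76 75 76 75 73 71 64 78 97 101 101 102 101
102 101 102 102 103 102 102 98 97 85 64 63 64 65 80 95 96 96 98 100 100 100 102 101
```

```bash
python3 -m creep '-0.0265 -0.0205 0 0 0 0 100;-0.0265 -0.0205 0 0 0 0 100;-0.0265 -0.0205 0 0 0 0 100;-0.0265 -0.0205 0 0 0 0 100;-0.0265 -0.0205 -0.02 0 0 0 100;-0.0265 -0.0205 -0.02 0 0 0 100;0 0 -0.03 0 0 0 100;0 0 -0.03 0 0 0 100'; python3 -m creep '0 0 -0.02 0 0 0 100;0 0 0 0 0 0 100;0 0 0 0 0 0 100;0 0 0 0 0 0 100'
```

```text
time: 28.6
tool_pos: [449.9, 123.4, 125.4]
tcp_rot: [3.142, 0.003, 3.133]
contact_force: [0.3, 0.7, 0.3]
grip_width: 92.1
finger_force: 0.0
time: 28.93
tool_pos: [451.4, 125.1, 106.1]
tcp_rot: [3.141, 0.002, 3.135]
contact_force: [0.3, -0.2, 0.3]
grip_width: 92.2
finger_force: 0.0
```

```bash
python3 -m creep '-0.0004 0.0045 -0.018 0 0 0 100;0 0 -0.014 0 0 0 100;0 0 -0.006 0 0 0 100;0 0 0 0 0 0 100;0 0 0 0 0 0 30;0 0 0 0 0 0 30;0 0 0 0 0 0 30;0 0 0 0 0 0 30'; python3 -m creep '0 0 0 0 0 0 30;0 0 0 0 0 0 30;0 0 0 0 0 0 30;0 0 0 0 0 0 30;0 0 0 0 0 0 30;0 0 0 0 0 0 30;0 0 0 0 0 0 30;0 0 0 0 0 0 30'
```

```text
time: 29.6
tool_pos: [450.5, 130.1, 67.7]
tcp_rot: [3.141, 0.001, 3.137]
contact_force: [0.5, 0.8, -0.0]
grip_width: 69.3
finger_force: 0.0
time: 30.27
tool_pos: [450.1, 130.1, 67.2]
tcp_rot: [3.142, 0.0, 3.137]
contact_force: [0.8, -0.6, 5.5]
grip_width: 51.0
finger_force: 30.0
```

```bash
python3 -m creep '0 0 0.02 0 0 0 30;0 0 0.03 0 0 0 30;0 0 0.03 0 0 0 30;0 0 0.025 0 0 0 30;0.02 -0.027 0 0 0 0 30;0.02 -0.027 0 0 0 0 30;0.02 -0.027 0 0 0 0 30;0.02 -0.027 0 0 0 0 30'; python3 -m creep '0.02 -0.027 0 0 0 0 30;0 0 0 0 0 0 30;0 0 0 0 0 0 30;0 0 0 0 0 0 30;0 0 0 0 0 0 30'
python3 - <<'E'
from h import *
st()
im=viewer.capture("scene");p=w2px("scene",(550,-6,110)).astype(int);print(p);x,y=p-[50,40]
cv2.imwrite("pics/p9.png",cv2.resize(im[y:y+80,x:x+100],None,fx=6,fy=6,interpolation=cv2.INTER_CUBIC)[:,:,::-1])
E
```

```text
time: 30.93
tool_pos: [530.5, 21.0, 171.9]
tcp_rot: [3.141, -0.0, 3.137]
contact_force: [0.6, 0.4, -0.4]
grip_width: 51.0
finger_force: 30.0
time: 31.35
tool_pos: [549.1, -3.9, 171.6]
tcp_rot: [3.141, -0.002, 3.137]
contact_force: [-0.4, 0.8, -0.3]
grip_width: 51.4
finger_force: 30.0
31.35 [549.1  -3.9 171.6] [ 3.141e+00 -2.000e-03  3.137e+00] [-0.4  0.8 -0.3] 51.4 30.0
[318 212]
```

View pics/p9.png

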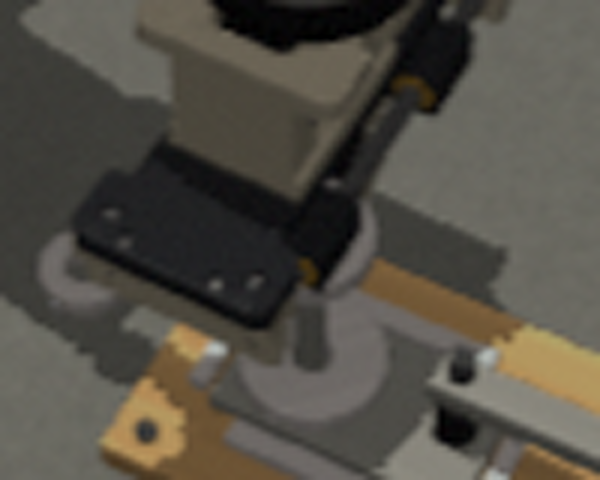

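The held collar shows between the fingers, its right rim at crop (378,235). I'll compare that with the expected outline.

```bash
python3 - <<'E'
from h import *
im=viewer.capture("scene");p0=np.array([268,172]);k=8
c=cv2.resize(im[190:240,305:345],None,fx=k,fy=k,interpolation=cv2.INTER_CUBIC)
t=np.linspace(0,2*np.pi,60)
for z,col in((110.5+6,(255,0,0)),(110.5-6,(0,255,0))):
    q=[(w2px("scene",(549.1+26.5*np.cos(a),-3.9+26.5*np.sin(a),z))-[305,190]+.5)*k for a in t]
    cv2.polylines(c,[np.int32(q)],True,col,1)
cv2.imwrite("pics/p10.png",cv2.convertScaleAbs(c,alpha=1.6)[:,:,::-1])
E
```

```text
(no output)
```

View pics/p10.png

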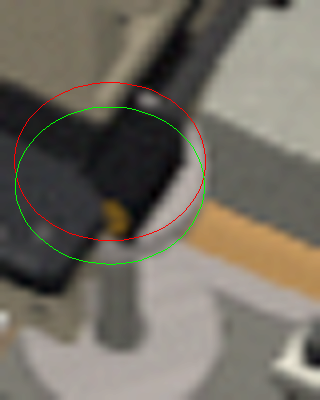

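Outline matches to about 1 mm, so I'll align and thread it down onto collar1 (home TCP z ≈ 107).

```bash
python3 -m creep '0.0045 -0.0038 0 0 0 0 30;0 0 0 0 0 0 30;0 0 -0.006 0 0 0 30;0 0 -0.006 0 0 0 30;0 0 0 0 0 0 30;0 0 -0.004 0 0 0 30;0 0 -0.004 0 0 0 30;0 0 0 0 0 0 30'; python3 -m creep '0 0 -0.004 0 0 0 30;0 0 -0.004 0 0 0 30;0 0 0 0 0 0 30;0 0 0 0 0 0 30'; python3 -m creep '0 0 -0.008 0 0 0 30;0 0 -0.008 0 0 0 30;0 0 -0.008 0 0 0 30;0 0 -0.006 0 0 0 30;0 0 -0.003 0 0 0 30;0 0 0 0 0 0 30;0 0 0 0 0 0 30'
```

```text
time: 32.12
tool_pos: [554.1, -8.6, 151.0]
tcp_rot: [3.141, -0.002, 3.136]
contact_force: [-0.9, 0.1, -1.2]
grip_width: 51.3
finger_force: 30.0
time: 32.45
tool_pos: [554.4, -8.7, 143.7]
tcp_rot: [3.141, -0.001, 3.137]
contact_force: [0.1, -0.2, -1.1]
grip_width: 51.5
finger_force: 30.0
time: 33.03
tool_pos: [554.5, -8.7, 110.8]
tcp_rot: [3.141, -0.0, 3.136]
contact_force: [0.3, 0.1, -0.7]
grip_width: 51.2
finger_force: 30.0
```

```bash
python3 -m creep '0 0 -0.002 0 0 0 30;0 0 -0.0012 0 0 0 30;0 0 0 0 0 0 30;0 0 0 0 0 0 30'; python3 -m creep '0 0 0 0 0 0 100;0 0 0 0 0 0 100;0 0 0 0 0 0 100;0 0 0 0 0 0 100;0 0 0 0 0 0 100;0 0 0 0 0 0 100;0 0 0.03 0 0 0 100;0 0 0.04 0 0 0 100';python3 -m creep '0 0 0.04 0 0 0 100;0 0 0 0 0 0 100;0 0 0 0 0 0 100'; python3 -c "
from h import *
collars()"
```

```text
time: 33.37
tool_pos: [554.5, -8.7, 107.9]
tcp_rot: [3.142, 0.0, 3.137]
contact_force: [0.8, 0.4, -1.2]
grip_width: 51.2
finger_force: 30.0
time: 34.03
tool_pos: [552.6, -8.5, 175.4]
tcp_rot: [3.14, -0.008, 3.136]
contact_force: [1.2, 0.1, 0.9]
grip_width: 91.2
finger_force: 0.0
time: 34.28
tool_pos: [555.6, -8.8, 220.3]
tcp_rot: [-3.141, 0.006, 3.137]
contact_force: [0.4, 0.7, -2.1]
grip_width: 91.8
finger_force: 0.0
top [417.1 -87.1] d 20.8 26.6 hole [418.5, -94.6]
top [ 428.2 -196.4] d 29.4 30.9 hole [428.1, -196.6]
top [ 426.4 -113.4] d 12.1 39.0 hole None
scene [ 428.6 -198.2] d 30.5 31.1 hole [428.8, -198.4]
scene [ 428.9 -100. ] d 45.0 45.4 hole [428.9, -100.0]
```

```bash
python3 -m creep '-0.0254 -0.018 0 0 0 0 100;-0.0254 -0.018 0 0 0 0 100;-0.0254 -0.018 0 0 0 0 100;-0.0254 -0.018 -0.02 0 0 0 100;-0.0254 -0.018 -0.03 0 0 0 100;0 0 -0.03 0 0 0 100;0 0 -0.03 0 0 0 100;0 0 0 0 0 0 100'; python3 -m creep '0 0 0 0 0 0 100;0 0 0 0 0 0 100;0 0 0 0 0 0 100'
```

```text
time: 35.05
tool_pos: [424.5, -97.0, 103.7]
tcp_rot: [3.137, -0.011, 3.135]
contact_force: [-1.0, 0.4, -1.5]
grip_width: 91.7
finger_force: 0.0
time: 35.3
tool_pos: [429.3, -98.1, 110.1]
tcp_rot: [-3.141, 0.002, 3.137]
contact_force: [-0.3, -0.3, 0.6]
grip_width: 91.6
finger_force: 0.0
```

```bash
python3 -m creep '-0.0005 -0.001 -0.02 0 0 0 100;0 0 -0.015 0 0 0 100;0 0 -0.007 0 0 0 100;0 0 0 0 0 0 100;0 0 0 0 0 0 30;0 0 0 0 0 0 30;0 0 0 0 0 0 30;0 0 0 0 0 0 30'; python3 -m creep '0 0 0 0 0 0 30;0 0 0 0 0 0 30;0 0 0 0 0 0 30;0 0 0 0 0 0 30;0 0 0 0 0 0 30;0 0 0 0 0 0 30;0 0 0 0 0 0 30;0 0 0 0 0 0 30'
```

```text
time: 35.97
tool_pos: [428.3, -99.2, 67.6]
tcp_rot: [-3.141, 0.001, 3.137]
contact_force: [-0.1, 0.4, 0.1]
grip_width: 69.8
finger_force: 0.0
time: 36.63
tool_pos: [428.0, -99.1, 67.0]
tcp_rot: [3.142, 0.0, 3.137]
contact_force: [-0.1, 1.0, 2.9]
grip_width: 45.1
finger_force: 30.0
```

```bash
python3 -m creep '0 0 0.02 0 0 0 30;0 0 0.03 0 0 0 30;0 0 0.03 0 0 0 30;0 0 0.025 0 0 0 30;0.0252 0.0182 0 0 0 0 30;0.0252 0.0182 0 0 0 0 30;0.0252 0.0182 0 0 0 0 30;0.0252 0.0182 0 0 0 0 30'; python3 -m creep '0.0252 0.0182 0 0 0 0 30;0 0 0 0 0 0 30;0 0 0 0 0 0 30;0 0 0 0 0 0 30;0 0 0 0 0 0 30;0 0 0 0 0 0 30'
```

```text
time: 37.3
tool_pos: [529.6, -25.4, 172.0]
tcp_rot: [3.142, 0.0, 3.136]
contact_force: [0.4, -1.1, -0.8]
grip_width: 45.2
finger_force: 30.0
time: 37.8
tool_pos: [553.2, -8.8, 171.9]
tcp_rot: [3.141, -0.001, 3.135]
contact_force: [0.2, 0.6, -0.3]
grip_width: 44.6
finger_force: 30.0
```

```bash
python3 -m creep '0 0.0008 -0.006 0 0 0 30;0 0 -0.006 0 0 0 30;0 0 0 0 0 0 30;0 0 -0.004 0 0 0 30;0 0 -0.004 0 0 0 30;0 0 0 0 0 0 30'; python3 -m creep '0 0 -0.004 0 0 0 30;0 0 -0.004 0 0 0 30;0 0 -0.004 0 0 0 30;0 0 0 0 0 0 30'; python3 -m creep '0 0 -0.006 0 0 0 30;0 0 -0.006 0 0 0 30;0 0 -0.005 0 0 0 30;0 0 -0.0025 0 0 0 30;0 0 0 0 0 0 30;0 0 0 0 0 0 30'
```

```text
time: 38.3
tool_pos: [553.5, -7.2, 150.9]
tcp_rot: [3.141, -0.001, 3.137]
contact_force: [-0.4, -0.1, 1.0]
grip_width: 44.7
finger_force: 30.0
time: 38.63
tool_pos: [553.5, -7.2, 138.9]
tcp_rot: [3.141, -0.002, 3.137]
contact_force: [-0.4, 0.4, -0.8]
grip_width: 44.7
finger_force: 30.0
time: 39.13
tool_pos: [553.9, -7.3, 120.2]
tcp_rot: [3.141, -0.0, 3.137]
contact_force: [0.5, 0.1, -1.6]
grip_width: 45.0
finger_force: 30.0
```

```bash
python3 -m creep '0 0 -0.001 0 0 0 30;0 0 0 0 0 0 100;0 0 0 0 0 0 100;0 0 0 0 0 0 100;0 0 0 0 0 0 100;0 0 0 0 0 0 100;0 0 0 0 0 0 100;0 0 0.03 0 0 0 100'; python3 -m creep '0 0.01 0.04 0 0 0 100;0.01 0.035 0.02 0 0 0 100;0.01 0.035 0 0 0 0 100;0.01 0.035 0 0 0 0 100;0.01 0.035 0 0 0 0 100;0 0 0 0 0 0 100;0 0 0 0 0 0 100'
python3 - <<'E'
from h import *
st();collars()
s=(553.8,-7.7)
out=[]
for n in("top","scene"):
    im=viewer.capture(n);p=w2px(n,(600,-6,40)).astype(int);x,y=p-[30,30]
    k=6;c=cv2.resize(im[y:y+70,x-10:x+55],None,fx=k,fy=k,interpolation=cv2.INTER_CUBIC)
    t=np.linspace(0,2*np.pi,60)
    for z,r,col in((40,30,(255,0,0)),(52,26.5,(0,255,0)),(64,23,(0,0,255))):
        q=[(w2px(n,(s[0]+r*np.cos(a),s[1]+r*np.sin(a),z))-[x-10,y]+.5)*k for a in t]
        cv2.polylines(c,[np.int32(q)],True,col,1)
    out.append(c)
cv2.imwrite("pics/p11.png",np.hstack(out)[:,:,::-1])
E
```

```text
time: 39.8
tool_pos: [551.2, -6.9, 145.0]
tcp_rot: [3.14, -0.01, 3.136]
contact_force: [-0.2, 0.3, -0.8]
grip_width: 86.8
finger_force: 0.0
time: 40.38
tool_pos: [593.8, 144.5, 209.1]
tcp_rot: [-3.142, -0.0, 3.14]
contact_force: [-0.6, -0.9, -0.7]
grip_width: 91.7
finger_force: 0.0
40.38 [593.8 144.5 209.1] [-3.142 -0.     3.14 ] [-0.6 -0.9 -0.7] 91.7 0.0
top [ 428.2 -196.5] d 29.6 31.0 hole [428.1, -196.6]
top [ 4.43e+02 -1.00e-01] d 36.7 37.4 hole [443.1, -0.3]
scene [ 428.6 -198.2] d 30.2 30.8 hole [428.8, -198.4]
scene [443.7  -2. ] d 37.5 38.1 hole [443.7, -2.3]
```

View pics/p11.png

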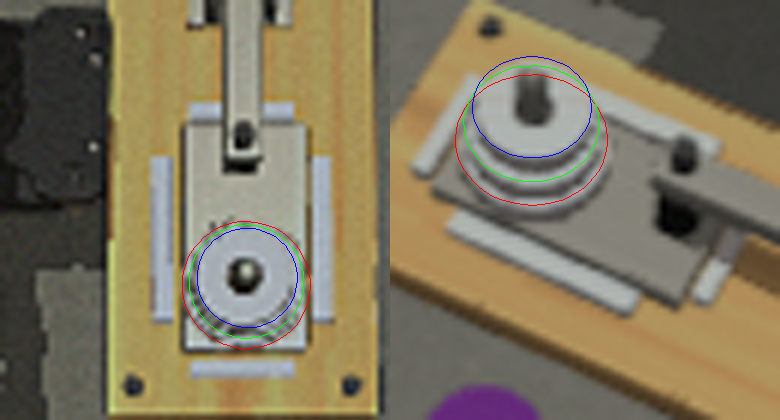

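Both views show three collars stacked flat, matching the overlays for their home heights. Next is collar4 at about (443.4,-1.2).

```bash
python3 -m creep '-0.025 -0.0243 0 0 0 0 100;-0.025 -0.0243 0 0 0 0 100;-0.025 -0.0243 0 0 0 0 100;-0.025 -0.0243 0 0 0 0 100;-0.025 -0.0243 -0.02 0 0 0 100;-0.025 -0.0243 -0.03 0 0 0 100;0 0 -0.03 0 0 0 100;0 0 -0.02 0 0 0 100'; python3 -m creep '0 0 0 0 0 0 70;0 0 0 0 0 0 70;0 0 0 0 0 0 70'
```

```text
time: 41.25
tool_pos: [444.2, -2.8, 111.1]
tcp_rot: [3.141, -0.001, 3.132]
contact_force: [0.2, 0.4, -0.2]
grip_width: 92.0
finger_force: 0.0
time: 41.5
tool_pos: [447.1, -1.3, 113.3]
tcp_rot: [-3.141, 0.002, 3.136]
contact_force: [0.7, -0.3, 0.3]
grip_width: 76.4
finger_force: 0.0
```

```bash
python3 -m creep '-0.0036 0 -0.02 0 0 0 70;0 0 -0.018 0 0 0 70;0 0 -0.007 0 0 0 70;0 0 0 0 0 0 70;0 0 0 0 0 0 20;0 0 0 0 0 0 20;0 0 0 0 0 0 20;0 0 0 0 0 0 20'; python3 -m creep '0 0 0 0 0 0 20;0 0 0 0 0 0 20;0 0 0 0 0 0 20;0 0 0 0 0 0 20;0 0 0 0 0 0 20;0 0 0 0 0 0 20;0 0 0 0 0 0 20;0 0 0 0 0 0 20'
```

```text
time: 42.17
tool_pos: [443.2, -0.8, 68.0]
tcp_rot: [-3.141, 0.002, 3.137]
contact_force: [0.9, -0.3, 0.1]
grip_width: 42.3
finger_force: 0.0
time: 42.83
tool_pos: [443.1, -0.8, 67.9]
tcp_rot: [-3.141, 0.001, 3.137]
contact_force: [0.7, 0.9, 5.6]
grip_width: 37.6
finger_force: 30.0
```

```bash
python3 -m creep '0 0 0.02 0 0 0 20;0 0 0.03 0 0 0 20;0 0 0.03 0 0 0 20;0 0 0.027 0 0 0 20;0.0276 -0.0017 0 0 0 0 20;0.0276 -0.0017 0 0 0 0 20;0.0276 -0.0017 0 0 0 0 20;0.0276 -0.0017 0 0 0 0 20'; python3 -m creep '0 0 0 0 0 0 20;0 0 0 0 0 0 20;0 0 0 0 0 0 20;0 0 0 0 0 0 20'
```

```text
time: 43.5
tool_pos: [554.1, -7.6, 174.6]
tcp_rot: [3.142, 0.0, 3.136]
contact_force: [0.3, -0.4, -0.0]
grip_width: 38.1
finger_force: 30.0
time: 43.83
tool_pos: [551.9, -7.4, 174.0]
tcp_rot: [3.141, -0.002, 3.137]
contact_force: [-0.6, -0.8, -1.0]
grip_width: 38.2
finger_force: 30.0
```

```bash
python3 -m creep '0.0014 -0.0002 -0.006 0 0 0 20;0 0 -0.006 0 0 0 20;0 0 0 0 0 0 20;0 0 -0.004 0 0 0 20;0 0 -0.004 0 0 0 20;0 0 0 0 0 0 20'; python3 -m creep '0 0 -0.004 0 0 0 20;0 0 -0.004 0 0 0 20;0 0 -0.004 0 0 0 20;0 0 0 0 0 0 20;0 0 -0.004 0 0 0 20;0 0 -0.004 0 0 0 20;0 0 0 0 0 0 20;0 0 0 0 0 0 20'
```

```text
time: 44.33
tool_pos: [554.0, -7.7, 153.3]
tcp_rot: [3.141, -0.001, 3.137]
contact_force: [-0.1, 0.8, -1.1]
grip_width: 37.9
finger_force: 30.0
time: 45.0
tool_pos: [554.4, -7.7, 133.9]
tcp_rot: [3.141, -0.001, 3.137]
contact_force: [0.1, -0.7, -0.4]
grip_width: 37.5
finger_force: 30.0
```

```bash
python3 -m creep '0 0 -0.0015 0 0 0 20;0 0 0 0 0 0 80;0 0 0 0 0 0 80;0 0 0 0 0 0 80;0 0 0 0 0 0 80;0 0 0 0 0 0 80;0 0 0 0 0 0 80;0 0 0.03 0 0 0 80'; python3 -m creep '0 -0.01 0.04 0 0 0 80;-0.02 -0.033 0 0 0 0 80;-0.02 -0.033 0 0 0 0 80;-0.02 -0.033 0 0 0 0 80;-0.02 -0.033 0 0 0 0 80;0 0 0 0 0 0 80;0 0 0 0 0 0 80'; python3 -c "
from h import *
st();collars()"
```

```text
time: 45.67
tool_pos: [551.8, -7.4, 158.3]
tcp_rot: [3.14, -0.01, 3.136]
contact_force: [-0.4, -0.4, -0.1]
grip_width: 73.2
finger_force: 0.0
time: 46.25
tool_pos: [473.7, -151.4, 203.0]
tcp_rot: [-3.142, 0.0, 3.133]
contact_force: [0.5, 0.6, 0.5]
grip_width: 73.6
finger_force: 0.0
46.25 [ 473.7 -151.4  203. ] [-3.142  0.     3.133] [0.5 0.6 0.5] 73.6 0.0
top [ 428.2 -196.5] d 29.6 30.9 hole [428.1, -196.6]
scene [ 428.6 -198.2] d 30.3 31.0 hole [428.7, -198.4]
```

```bash
python3 -m creep '-0.0227 -0.023 0 0 0 0 70;-0.0227 -0.023 0 0 0 0 70;0 0 -0.03 0 0 0 70;0 0 -0.03 0 0 0 70;0 0 -0.03 0 0 0 70;0 0 0 0 0 0 70;0 0 0 0 0 0 70;0 0 0 0 0 0 70'
```

```text
time: 47.02
tool_pos: [430.3, -195.5, 113.8]
tcp_rot: [-3.141, 0.001, 3.138]
contact_force: [0.1, 0.1, -0.1]
grip_width: 64.4
finger_force: 0.0
```

```bash
python3 -m creep '-0.0019 -0.0019 -0.02 0 0 0 60;0 0 -0.018 0 0 0 60;0 0 -0.0075 0 0 0 60;0 0 0 0 0 0 60;0 0 0 0 0 0 60;0 0 0 0 0 0 15;0 0 0 0 0 0 15;0 0 0 0 0 0 15'; python3 -m creep '0 0 0 0 0 0 15;0 0 0 0 0 0 15;0 0 0 0 0 0 15;0 0 0 0 0 0 15;0 0 0 0 0 0 15;0 0 0 0 0 0 15;0 0 0 0 0 0 15;0 0 0 0 0 0 15'
```

```text
time: 47.68
tool_pos: [427.6, -197.9, 68.1]
tcp_rot: [-3.141, 0.001, 3.137]
contact_force: [0.0, 0.4, -0.2]
grip_width: 39.6
finger_force: 0.0
time: 48.35
tool_pos: [427.4, -197.8, 67.7]
tcp_rot: [-3.141, 0.001, 3.136]
contact_force: [-0.1, 0.6, 6.6]
grip_width: 31.1
finger_force: 30.0
```

```bash
python3 -m creep '0 0 0.02 0 0 0 15;0 0 0.03 0 0 0 15;0 0 0.03 0 0 0 15;0 0 0.03 0 0 0 15;0.018 0.0272 0 0 0 0 15;0.018 0.0272 0 0 0 0 15;0.018 0.0272 0 0 0 0 15;0.018 0.0272 0 0 0 0 15'; python3 -m creep '0.018 0.0272 0 0 0 0 15;0.018 0.0272 0 0 0 0 15;0.018 0.0272 0 0 0 0 15;0 0 0 0 0 0 15;0 0 0 0 0 0 15;0 0 0 0 0 0 15;0 0 0 0 0 0 15'
```

```text
time: 49.02
tool_pos: [499.7, -87.7, 177.4]
tcp_rot: [3.142, 0.0, 3.136]
contact_force: [-0.1, 0.3, -0.2]
grip_width: 30.9
finger_force: 30.0
time: 49.6
tool_pos: [552.5, -8.1, 177.0]
tcp_rot: [-3.142, -0.001, 3.136]
contact_force: [0.4, -0.6, -0.0]
grip_width: 30.8
finger_force: 30.0
```

```bash
python3 -m creep '0.0003 0.0004 -0.006 0 0 0 15;0 0 -0.006 0 0 0 15;0 0 0 0 0 0 15;0 0 -0.004 0 0 0 15;0 0 -0.004 0 0 0 15;0 0 0 0 0 0 15'; python3 -m creep '0 0 -0.004 0 0 0 15;0 0 -0.004 0 0 0 15;0 0 -0.003 0 0 0 15;0 0 0 0 0 0 15;0 0 0 0 0 0 15'
```

```text
time: 50.1
tool_pos: [553.1, -7.0, 156.3]
tcp_rot: [3.141, -0.001, 3.136]
contact_force: [-0.6, -0.2, 0.3]
grip_width: 30.5
finger_force: 30.0
time: 50.52
tool_pos: [553.4, -6.8, 146.0]
tcp_rot: [3.141, -0.001, 3.137]
contact_force: [0.2, -0.5, 0.0]
grip_width: 31.5
finger_force: 30.0
```

```bash
python3 -m creep '0 0 -0.0018 0 0 0 15;0 0 0 0 0 0 15;0 0 0 0 0 0 70;0 0 0 0 0 0 70;0 0 0 0 0 0 70;0 0 0 0 0 0 70;0 0 0 0 0 0 70;0 0 0 0 0 0 70'; python3 -m creep '0 0 0.03 0 0 0 70;0 0.01 0.035 0 0 0 0;0.01 0.035 0 0 0 0 0;0.01 0.035 0 0 0 0 0;0.01 0.035 0 0 0 0 0;0.01 0.035 0 0 0 0 0;0 0 0 0 0 0 0;0 0 0 0 0 0 0'
python3 - <<'E'
from h import *
st();s=(553.8,-7.5);out=[]
for n in("top","scene"):
    im=viewer.capture(n);p=w2px(n,(600,-6,40)).astype(int);x,y=p-[30,30]
    k=6;c=cv2.resize(im[y:y+70,x-10:x+55],None,fx=k,fy=k,interpolation=cv2.INTER_CUBIC)
    t=np.linspace(0,2*np.pi,60)
    for z,r,col in((40,30,(255,0,0)),(76,19.5,(0,255,0)),(88,16,(0,0,255))):
        q=[(w2px(n,(s[0]+r*np.cos(a),s[1]+r*np.sin(a),z))-[x-10,y]+.5)*k for a in t]
        cv2.polylines(c,[np.int32(q)],True,col,1)
    out.append(c)
cv2.imwrite("pics/p12.png",np.hstack(out)[:,:,::-1])
E
```

```text
time: 51.18
tool_pos: [553.5, -6.9, 144.5]
tcp_rot: [3.141, 0.0, 3.137]
contact_force: [-1.1, -0.5, -0.4]
grip_width: 63.3
finger_force: 0.0
time: 51.85
tool_pos: [593.4, 144.9, 209.0]
tcp_rot: [-3.142, -0.0, 3.14]
contact_force: [-0.3, -0.6, 0.3]
grip_width: 22.3
finger_force: 0.0
51.85 [593.4 144.9 209. ] [-3.142 -0.     3.14 ] [-0.3 -0.6  0.3] 22.3 0.0
```

View pics/p12.png

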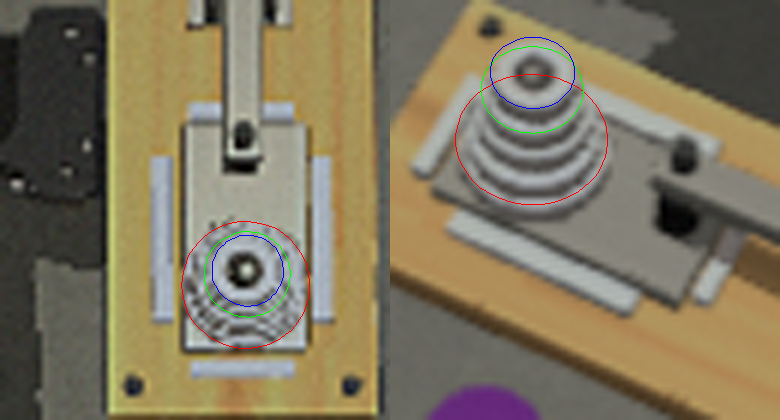

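All five rings sit on the spindle at their home heights (overlays match in both views), and the clamp is still shut. Now opening: closed fingers on the nest side of the handle, pushing +x.

```bash
python3 -m creep '0.0124 -0.0298 0 0 0 0 0;0.0124 -0.0298 0 0 0 0 0;0.0124 -0.0298 0 0 0 0 0;0.0124 -0.0298 0 0 0 0 0;0.0124 -0.0298 0 0 0 0 0;0 0 -0.021 0 0 0 0;0 0 0 0 0 0 0;0 0 0 0 0 0 0'; python3 -m creep '0.01 0 0 0 0 0 0;0.01 0 0 0 0 0 0;0.01 0 0 0 0 0 0;0.01 0 0 0 0 0 0;0.01 0 0 0 0 0 0;0 0 0 0 0 0 0'
```

```text
time: 52.62
tool_pos: [654.3, -7.2, 187.3]
tcp_rot: [3.141, -0.004, 3.134]
contact_force: [-0.1, 1.7, 0.3]
grip_width: 0.1
finger_force: 0.0
time: 53.12
tool_pos: [705.8, -4.8, 189.2]
tcp_rot: [3.141, 0.0, 3.138]
contact_force: [-0.9, 0.8, -0.1]
grip_width: 0.8
finger_force: 0.7
```

```bash
python3 -m creep '0.01 0 0 0 0 0 0;0.01 0 0 0 0 0 0;0.01 0 0 0 0 0 0;0.008 0 0 0 0 0 0;0 0 0 0 0 0 0;0 0 0 0 0 0 0;0 0 0 0 0 0 0;0 0 0 0 0 0 0'; python3 - <<'E'
from h import *
im=viewer.capture("scene");g=cv2.cvtColor(im,cv2.COLOR_RGB2GRAY)
def line(a,b):
    return [int(g[tuple(np.round(w2px("scene",a+(np.array(b)-a)*t)).astype(int)[::-1])]) for t in np.linspace(0.35,0.95,7)]
P=np.array([703,-4,63.])
for th in(0,.4,.8,1.2,1.7):
    print(th,line(P,P+115*np.array([np.sin(th),0,np.cos(th)])))
E
```

```text
time: 53.78
tool_pos: [743.1, -5.7, 188.9]
tcp_rot: [3.142, 0.0, 3.137]
contact_force: [-0.7, 0.1, 0.0]
grip_width: -0.2
finger_force: 0.0
0 [35, 48, 53, 82, 45, 16, 41]
0.4 [36, 37, 34, 17, 20, 73, 74]
0.8 [37, 35, 35, 35, 32, 27, 8]
1.2 [38, 36, 31, 34, 63, 62, 62]
1.7 [29, 39, 25, 15, 63, 64, 113]
```

```bash
python3 -m creep '0.006 0 0 0 0 0 0;0.006 0 0 0 0 0 0;0.004 0 0 0 0 0 0;0 0 0 0 0 0 0;0 0 0 0 0 0 0;0 0 0 0 0 0 0;0 0 0 0 0 0 0;0 0 0 0 0 0 0'; python3 - <<'E'
from h import *
im=viewer.capture("scene");g=cv2.cvtColor(im,cv2.COLOR_RGB2GRAY)
def line(a,b):
    return [int(g[tuple(np.round(w2px("scene",a+(np.array(b)-a)*t)).astype(int)[::-1])]) for t in np.linspace(0.35,0.95,7)]
P=np.array([703,-4,63.])
for th in(.6,.8,1,1.2,1.5,1.7):
    print(th,line(P,P+115*np.array([np.sin(th),0,np.cos(th)])))
E
```

```text
time: 54.5
tool_pos: [759.3, -5.9, 188.5]
tcp_rot: [3.141, -0.0, 3.137]
contact_force: [0.0, 0.1, 0.1]
grip_width: 0.2
finger_force: 0.0
0.6 [35, 35, 36, 18, 18, 24, 73]
0.8 [34, 36, 35, 36, 34, 18, 16]
1 [35, 35, 35, 35, 35, 36, 63]
1.2 [35, 36, 35, 37, 35, 37, 9]
1.5 [35, 38, 34, 45, 42, 58, 63]
1.7 [32, 44, 27, 27, 12, 61, 67]
```

```bash
python3 -m creep '0 0.02 0 0 0 0 0;0 0.035 0 0 0 0 0;0 0.035 0 0 0 0 0;0 0.035 0.02 0 0 0 0;-0.02 0.035 0.02 0 0 0 0;-0.02 0.035 0.02 0 0 0 0;-0.02 0.035 0 0 0 0 0;0 0 0 0 0 0 0'; python3 - <<'E'
from h import *
st()
a=cv2.imread("pics/scene0.png",0).astype(int)
for n,x,y,w,h in(("scene",360,215,75,70),("top",300,100,42,50)):
    b=cv2.cvtColor(viewer.capture(n),cv2.COLOR_RGB2GRAY).astype(int)
    a=cv2.imread(f"pics/{n}0.png",0).astype(int)
    d=abs(a-b)[y:y+h,x:x+w];print(n,d.mean().round(2),(d>25).sum())
    # stack vs picture before opening is checked via ring fit:
import cv2
for n in("top","scene"):
    im=viewer.capture(n);P=lambda z,r:[w2px(n,(553.8+r*np.cos(t),-7.5+r*np.sin(t),z)) for t in np.linspace(0,6.28,24)]
    g=cv2.cvtColor(im,cv2.COLOR_RGB2GRAY)
    print(n,[int(g[int(round(p[1])),int(round(p[0]))]) for p in P(88,12)])
o=cv2.imread("pics/p12.png")
out=[]
for n in("top","scene"):
    im=viewer.capture(n);p=w2px(n,(600,-6,40)).astype(int);x,y=p-[30,30]
    out.append(cv2.resize(im[y:y+70,x-10:x+55],None,fx=6,fy=6,interpolation=cv2.INTER_CUBIC))
d=cv2.absdiff(cv2.cvtColor(np.hstack(out),cv2.COLOR_RGB2GRAY),cv2.cvtColor(o,cv2.COLOR_BGR2GRAY))
print("stack diffs",d[200:350,180:312].mean(),d[40:220,450:610].mean())
E
```

```text
time: 55.22
tool_pos: [699.2, 226.7, 248.0]
tcp_rot: [3.138, 0.002, -3.139]
contact_force: [-0.9, 0.1, 0.5]
grip_width: -0.2
finger_force: 0.0
55.22 [699.2 226.7 248. ] [ 3.138e+00  2.000e-03 -3.139e+00] [-0.9  0.1  0.5] -0.2 0.0
scene 6.01 132
top 9.18 0
top [181, 182, 190, 138, 187, 183, 182, 175, 186, 186, 192, 187, 192, 185, 172, 184, 178, 180, 177, 179, 181, 182, 174, 181]
scene [176, 174, 175, 176, 173, 172, 177, 172, 170, 168, 171, 173, 171, 171, 171, 173, 170, 175, 176, 170, 176, 168, 176, 176]
stack diffs 6.709848484848485 2.5581944444444447
```

The clamp region matches the initial open picture (no differing pixels from the top), and the stack is unchanged. Letting it settle, then handing in.

```bash
python3 -m creep '0 0 0 0 0 0 0;0 0 0 0 0 0 0;0 0 0 0 0 0 0;0 0 0 0 0 0 0;0 0 0 0 0 0 0;0 0 0 0 0 0 0' && python3 -c "
from plant import order
print(order.close_job())"
```

```text
time: 56.02
tool_pos: [702.5, 218.9, 245.4]
tcp_rot: [3.141, 0.0, 3.136]
contact_force: [-0.5, -0.1, -0.2]
grip_width: 0.5
finger_force: 0.0
the job is handed in; nothing more can be done
None
```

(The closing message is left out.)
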